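# Weigh the old brass net on the dial scale and zero it again

### The arm

A 6-joint arm with a two-finger parallel gripper is mounted at the origin on the work surface; the furniture and walls round the work are solid. World frame = base frame: x ahead of the robot, y to its left, z up, the work surface at z = 0. Lengths are in m, angles in rad, forces in N, time in s.
With the tool pointing down it reaches from about 0.325 to 0.9 m from the base axis. Payload 6.1 kg.
Tool frame: the origin (TCP) lies between the finger pads; the fingertips stand 19 mm ahead of it and the grasp point (between the pads) is the TCP; y points along the fingers, x is the direction in which the jaws open and shut, and the axes are right-handed (so a half turn about y gives the same grasp; the last joint's range is limited). The gripper opens to 87 mm and grips with 3 to 60 N. Pads are 19 mm wide; open, the fingers measure 117 mm over their backs; the gripper's body (75 mm by 190 mm) begins 51 mm behind the grasp point.
Start: joints at [1.17, 0.22, 1.526, -0, 1.395, -0.126], TCP at [0.17, 0.602, 0.242] pointing down, gripper open.
Joint ranges: [-2.98, 2.98], [-0.91, 2.08], [0.09, 2.57], [-1.24, 4.39], [0.2, 2.65], [-2.68, 2.68]. Speed limits (rad/s): [2.57, 2.57, 3.01, 3.14, 3.14, 3.14].

### API

Orientations are given as [roll, pitch, yaw] about the fixed x, y, z axes, in that order (R = Rz(yaw) Ry(pitch) Rx(roll)).
In Python, from cell import sense, read_camera, sign_off, boxes_of, spot_point gives the robot as it stands.
- The arm moves only by the tool step_arm, never from a script. Its argument "rows" is a list of rows, each an object with "offset": the shift along the tool's x, y, z in mm, a list of three; "spin": the turn about the tool's y in degrees. A call has 1 to 12 rows; each row is the pose to reach, as a shift and turn from the pose measured when the call began, along the tool's axes at that moment; what a row does not reach only later rows make up. A row lasts 1/10 s, in which the tool goes at most 50 mm and 8.59 degrees, less where a joint would pass 70% of its speed; a pose out of reach is approached as far as the arm can. A call with a gripper value outside its range is refused whole. "hand" is the opening, from 0 (shut) to 1 (fully open), set as the call begins (left out, the last holds). The fingers move at their own pace and stop on an object; "force" is the grip in N (left out, the last holds). Time passes only in rows, so rows that repeat a pose let the fingers close. It gives the time, the measured TCP pose, the force and the opening at its end, in the units of the state.
- sense(): the state, without advancing time (a new reading comes with each control period).
- read_camera(name): name is "scene" or "top"; returns a dict with "image" (384x512x3 uint8, red, green, blue), "vertical_fov" (degrees; the focal length in pixels is half the picture's height over the tangent of half this angle, whatever the lens; pixels are square), "cx", "cy" (the principal point, pixels), "R" (3x3) and "t" (3): a world point X has camera coordinates R X + t. Camera axes: x right, y down, z forward; pixel columns grow to the right and rows downward; lengths in m; the calibration is good to about 2 mm. A picture is of the moment at which its call begins. There is no depth.
- sign_off(): hands the job in, once; it reports no verdict.
Trained networks look in a picture, given as the dict that the camera call returned (one of the last four; its "shot" number tells which), for a name from the list of things; names that differ only in an ending like _2 or _b are one class to them, and where a whole thing is asked for, a point or a joint stands for the part that bears it (a point fixed in the world has none). Each returns a list of dicts, best first, with "score" (0 to 1); they miss things now and then, are a little off and sometimes report something else, mostly with a low value. They report only what shows in the picture. A call takes as long as a camera call. They do not tell look-alikes from the thing itself.
- boxes_of(name, picture): "box" ([left, top, right, bottom] in pixels, round what is visible of it).
- spot_point(name, picture): "uv" ([column, row] in pixels: a listed point, or the origin of a listed thing).
The state is a dict: "time_s": time; "qpos": joint angles; "qvel": joint speeds; "joint_efforts": joint torques, N m; "tcp_pos": TCP position; "tcp_rot": TCP orientation; "wrist_force": force on the tool from outside, world axes, zero at the start; "moment": the same for the moment, N m; "grip_width": finger opening in m.
Only numpy, scipy, OpenCV 4.12 (cv2) and the standard library are available. Lean on these libraries where they do the work, as an engineer would, in place of code of your own. Each camera call takes 0.05 s, during which the arm holds its last target.

### The job

Weigh the old brass fittings for scrap: right the toppled blue tub, stand it on the scale's pan and turn the tare knob until the dial's zero lies under the red pointer, then put every brass fitting into the tub and leave it untouched for a couple of seconds so that the net weight can be read. Afterwards stand the filled tub upright on the rubber mat and set the empty scale to zero again. The grey plastic elbow and the tin stay where they are.

Things in the scene. Friction and masses are not known exactly. Their poses are not given: they have to be found in the camera images.
- tub: open rectangular blue plastic tub, 84 mm (its x) by 64 mm (its y) by 100 mm tall (its z), walls 3 mm, about 0.2 kg; origin at the centre of the outside of its bottom, z towards its open mouth. At the start it lies toppled on one 64 mm wide side, mouth sideways to the robot's left, its y level, so that it stands 84 mm high and can be gripped across the 64 mm either lying or standing.
- pan_top (a point): centre of the upper face of the scale's square steel pan (126x126 mm), z up. The pan rests on a spring: it is 53 mm above the counter when empty and sinks 1 mm for each 100 g (12 mm at most). The scale (white, 300x128 mm, fixed to the counter) has the pan on its left half as the robot sees it and the round dial 165 mm from the pan's centre on its right half.
- knob_top (a point): centre of the top face of the black round knurled tare knob, on the dial's axis (vertical); 35 mm across, the upper 22 mm free to grip all round; top 71 mm above the counter. The knob carries the dial card: both turn together with light friction (0.05 N m), stay where left, and have stops 170 degrees either way of the position in which the zero mark points straight to the back of the scale (away from the robot).
- zero_mark (a point): the zero of the dial: bold blue bar on the white dial card, this point 45 mm from the dial's axis; turns with the knob. The card carries 1000 g in one full clockwise turn, thin black lines every 25 g, longer ones every 100 g, no figures.
- pointer_tip (a point): end of the red pointer, 45 mm from the dial's axis, level with the card; moved only by the load on the pan: clockwise as seen from above, one full turn for 1000 g. With nothing on the pan it points straight to the back of the scale. The scale reads zero when this point lies over the zero mark.
- tare_dial: the turning dial card with the knob; origin on its axis, 42.5 mm above the counter; its x axis points to the zero mark.
- mat: black ribbed rubber mat, 130 mm (x) by 150 mm (y), 3 mm thick, fixed to the counter on the right; origin at the centre of its underside.
- elbow_a: brass 90-degree elbow with two thick collared ends, 37x37x26 mm. Lying flat, origin at the centre of its underside, z up; one end collar fills x 5..18, y -18..4 mm, the other x -18..4, y 5..18 mm, the bend lies between them near (-4,-4); all about 13 mm high at mid-height. Easiest grip: across one collar, 22 mm wide (close along y at x = 15, y = -7 mm). 75 g. May be absent.
- nipple: brass pipe nipple (short double-threaded tube with a hex in the middle), 25 mm wide along x, 34 mm long along its own y, 29 mm high; lies on its side, origin under its centre, tube axis 14 mm up. Grip across x. 68 g. May be absent.
- service_tap: small brass service tap, 21 mm wide along x, 44 mm long along its own y, 33 mm high with a small T handle on top in the middle (above 21 mm); origin under its centre, pipe axis 12 mm up. Grip across x. 75 g. May be absent.
- plug: brass pipe plug, round 24 mm threaded foot, 27 mm round collar 12..16 mm up, 12 mm square head on top to 25 mm; stands on its foot, origin at the centre of its underside, z up. Grip across the collar from any side. 41 g. May be absent.
- elbow_b: brass street elbow, 42x33x27 mm. Lying flat, origin at the centre of its underside, z up; one end fills x 6..21, y -16..6 mm, the thicker other end x -21..6, y 4..17 mm; mid-height 13 mm. Easiest grip: across the end at x = 16, y = -5 mm, closing along y, 22 mm wide. 102 g. May be absent.
- grey_elbow: grey plastic elbow, 42x42x26 mm, not brass: stays where it lies. Origin at the centre of its underside.
- flux_tin: round green and white tin, 62 mm across, 34 mm high, stays. Origin at the centre of its underside.
There are look-alikes about, which are no part of the job. There is more than one size of the mat; the job needs the larger.

How it is judged:
On the way, in this order (a step that is already met when the one before it is completed fails the run):
1. the tub stands upright on the scale's pan, let go (angle between tub's own z axis and vertical below 0.08 rad and horizontal distance between tub and pan_top below 0.03 m and z of tub in the frame of pan_top between -0.004 and 0.005 m and contact force between the fingers and tub below 0.1 N and linear speed of tub below 0.02 m/s), for 0.3 s.
2. with the empty tub on the pan the dial reads zero, knob let go (all of step 1 and distance between pointer_tip and zero_mark below 0.0035 m and contact force between the fingers and tare_dial below 0.1 N and horizontal distance between each of elbow_a, nipple, service_tap, plug, elbow_b and tub above 0.055 m), for 0.5 s.
3. all brass fittings are in the tub on the pan, everything let go and at rest for the reading (all of step 1 and x of elbow_a in the frame of tub between -0.042 and 0.042 m and y of elbow_a in the frame of tub between -0.032 and 0.032 m and z of elbow_a in the frame of tub between -0.002 and 0.1 m and x of nipple in the frame of tub between -0.042 and 0.042 m and y of nipple in the frame of tub between -0.032 and 0.032 m and z of nipple in the frame of tub between -0.002 and 0.1 m and x of service_tap in the frame of tub between -0.042 and 0.042 m and y of service_tap in the frame of tub between -0.032 and 0.032 m and z of service_tap in the frame of tub between -0.002 and 0.1 m and x of plug in the frame of tub between -0.042 and 0.042 m and y of plug in the frame of tub between -0.032 and 0.032 m and z of plug in the frame of tub between -0.002 and 0.1 m and x of elbow_b in the frame of tub between -0.042 and 0.042 m and y of elbow_b in the frame of tub between -0.032 and 0.032 m and z of elbow_b in the frame of tub between -0.002 and 0.1 m and linear speed of each of elbow_a, nipple, service_tap, plug, elbow_b below 0.03 m/s), for 1 s.
At the end, for the whole second after the job is handed in: the tub stands upright (within 4.5 degrees) at rest on the mat, its middle within 45 mm (x) and 55 mm (y) of the mat's middle; all brass fittings that were present are inside it; the empty scale reads zero: pointer tip within 3.5 mm of the zero mark (half a 25 g division); everything released (angle between tub's own z axis and vertical below 0.08 rad and x of tub in the frame of mat between -0.045 and 0.045 m and y of tub in the frame of mat between -0.055 and 0.055 m and height (world z) of tub below 0.008 m and contact force between the fingers and tub below 0.1 N and linear speed of tub below 0.02 m/s and x of elbow_a in the frame of tub between -0.042 and 0.042 m and y of elbow_a in the frame of tub between -0.032 and 0.032 m and z of elbow_a in the frame of tub between -0.002 and 0.1 m and x of nipple in the frame of tub between -0.042 and 0.042 m and y of nipple in the frame of tub between -0.032 and 0.032 m and z of nipple in the frame of tub between -0.002 and 0.1 m and x of service_tap in the frame of tub between -0.042 and 0.042 m and y of service_tap in the frame of tub between -0.032 and 0.032 m and z of service_tap in the frame of tub between -0.002 and 0.1 m and x of plug in the frame of tub between -0.042 and 0.042 m and y of plug in the frame of tub between -0.032 and 0.032 m and z of plug in the frame of tub between -0.002 and 0.1 m and x of elbow_b in the frame of tub between -0.042 and 0.042 m and y of elbow_b in the frame of tub between -0.032 and 0.032 m and z of elbow_b in the frame of tub between -0.002 and 0.1 m and distance between pointer_tip and zero_mark below 0.0035 m and contact force between the fingers and tare_dial below 0.1 N); the robot touches nothing.
It fails at once if the grey plastic elbow or the tin is shifted by more than 30 mm (distance of any of grey_elbow, flux_tin from where it was at the start of the episode above 0.03 m).
Of elbow_a, nipple, service_tap, plug, elbow_b only 3 to 5 are there at a start; the rules pass over those that are not, and their reading is None.
At some moment in a run one of elbow_a, nipple, service_tap, plug, elbow_b may be knocked a few centimetres aside while the robot is not near it.
It also fails if it takes over 210 s, if anything falls off the work surface, if the arm or the gripper's body presses on something with over 40 N, if the wrist force passes 120 N, or if a joint passes its speed limit or range.

## Working session

There is one attempt and no reset: what is moved stays moved. The work goes in short steps, Python scripts to look and compute and a tool call to move; the robot and the scene stay as the last step left them, time stands still between calls to the robot, and variables do not carry over. Pictures are saved under pics/ and viewed, and the job is handed in when it is done.

Besides the shell and the picture viewer there is one more tool, called after ">>>" as name([rows], argument=value, ...), one row to a line, values as JSON. step_arm: Moves the arm, as the interface text tells. Its arguments: {"type":"object","properties":{"rows":{"type":"array","items":{"type":"object","properties":{"offset":{"type":"array","items":{"type":"number"}},"spin":{"type":"number"}}}},"hand":{"type":"number"},"force":{"type":"number"}},"required":["rows"]}

```bash
ls; mkdir -p pics; python3 - <<'E'
from cell import *
import cv2
print(sense())
for n in ("scene","top"):
    p=read_camera(n); print(n,p["vertical_fov"],p["cx"],p["cy"],p["R"],p["t"],p["shot"])
    im=cv2.cvtColor(p["image"],cv2.COLOR_RGB2BGR)
    cv2.imwrite(f"pics/{n}0.png",cv2.resize(im,(800,600),interpolation=cv2.INTER_CUBIC))
E
```

```text
pics
{'time_s': 0.0, 'qpos': array([ 1.16986175e+00,  2.21201046e-01,  1.52759685e+00, -2.73218855e-05,
        1.39470410e+00, -1.26134200e-01]), 'qvel': array([ 4.04674141e-04, -4.40381215e-04,  4.84103600e-05, -1.20422150e-03,
       -5.54575028e-04,  1.26839743e-03]), 'joint_efforts': array([ 1.06559070e-03, -4.94615293e+01, -3.87383652e+01,  6.98605506e-02,
        5.69038780e-02, -1.86306393e-04]), 'tcp_pos': array([0.16940178, 0.60100329, 0.24046031]), 'tcp_rot': array([-1.57058281,  0.00189756,  1.29600096]), 'wrist_force': array([ 0.49278833, -0.24936862, -0.62649917]), 'moment': array([-0.03519945,  0.01731504, -0.04085614]), 'grip_width': 0.08728099810768544}
scene 42.264947481036586 251.4710241793046 182.04811292589378 [[ 0.43496656  0.90030694 -0.01585861]
 [ 0.74515997 -0.36978585 -0.55497301]
 [-0.50551035  0.2295775  -0.83171717]] [-0.06098072 -0.39714755  1.99544586] 1
top 52.37909806622583 259.5124063795055 192.66542153728076 [[ 0.02898955 -0.99956457 -0.00550151]
 [-0.98907853 -0.02788887 -0.1447269 ]
 [ 0.14451045  0.009637   -0.98945635]] [-0.18008097  0.49498986  1.00185831] 2
```

View pics/scene0.png

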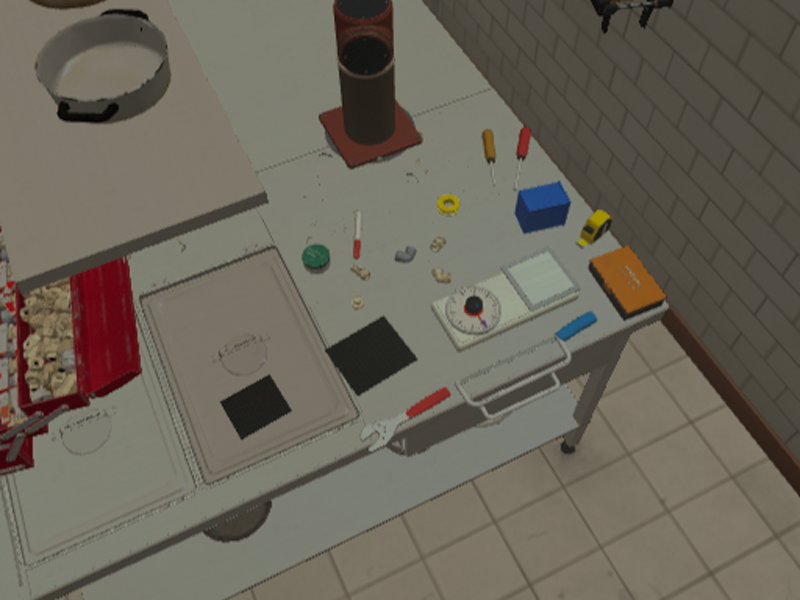

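View pics/top0.png

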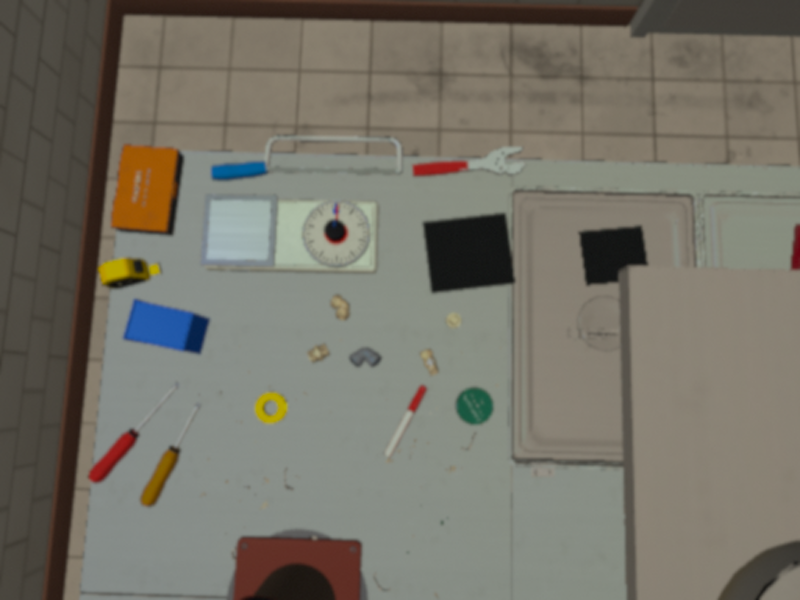

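```bash
cat > h.py <<'E'
import numpy as np, cv2
from cell import *
def K(p):
    f=p["image"].shape[0]/2/np.tan(np.radians(p["vertical_fov"])/2); return f,p["cx"],p["cy"]
def toworld(p,uv,z):
    f,cx,cy=K(p); R=np.array(p["R"]);t=np.array(p["t"])
    d=R.T@np.array([(uv[0]-cx)/f,(uv[1]-cy)/f,1.]); c=-R.T@t
    return c+d*(z-c[2])/d[2]
def proj(p,X):
    f,cx,cy=K(p); X=np.atleast_2d(X); c=X@np.array(p["R"]).T+np.array(p["t"])
    return np.c_[cx+f*c[:,0]/c[:,2], cy+f*c[:,1]/c[:,2]]
def go(x=None,y=None,z=None,yaw=None,s=None):
    "offset mm along tool axes and spin deg for absolute target"
    from scipy.spatial.transform import Rotation as Ro
    s=s or sense(); pos=s["tcp_pos"]; r=s["tcp_rot"]; M=Ro.from_euler('xyz',r).as_matrix()
    T=np.array([pos[0] if x is None else x,pos[1] if y is None else y,pos[2] if z is None else z])
    yw=np.degrees(np.arctan2(M[1,0],M[0,0]))
    sp=0 if yaw is None else -(yaw-yw)
    o=np.round(M.T@(T-pos)*1000,1); print("pos",np.round(pos,4),"yaw",round(yw,2),"off",o.tolist(),"spin",round(sp,2),"t",round(s["time_s"],2)); return o,sp
def crop(p,name,box,k):
    u0,v0,u1,v1=[int(a) for a in box]; im=cv2.cvtColor(p["image"],cv2.COLOR_RGB2BGR)[v0:v1,u0:u1]
    cv2.imwrite("pics/"+name,cv2.resize(im,None,fx=k,fy=k,interpolation=cv2.INTER_CUBIC))
E
python3 - <<'E'
from h import *
P=[read_camera("top"),read_camera("scene")]
zs=dict(pan_top=.053,knob_top=.071,zero_mark=.0425,pointer_tip=.0425,tare_dial=.0425)
for n in "tub pan_top knob_top zero_mark pointer_tip tare_dial mat elbow_a nipple service_tap plug elbow_b grey_elbow flux_tin".split():
    for p,c in zip(P,("top","scene")):
        for d in spot_point(n,p)[:4]:
            print(n,c,round(d["score"],2),np.round(d["uv"],1),np.round(toworld(p,d["uv"],zs.get(n,0)),3)[:2])
crop(P[0],"c1.png",(50,115,310,260),3)
crop(P[1],"c2.png",(190,75,440,240),3)
E
```

```text
tub top 0.75 [129.3 209.4] [0.449 0.189]
tub scene 0.6 [331.9 136.9] [0.409 0.2  ]
pan_top top 0.72 [149.7 144.1] [0.62 0.13]
pan_top top 0.71 [212.5 147.8] [ 0.614 -0.038]
pan_top scene 0.69 [299.  197.1] [ 0.612 -0.054]
pan_top scene 0.65 [204.9 173.6] [ 0.388 -0.294]
pan_top scene 0.63 [345.8 176.6] [0.611 0.126]
knob_top top 0.81 [211.3 144.6] [ 0.618 -0.037]
knob_top top 0.42 [276.2 227.9] [ 0.406 -0.211]
knob_top scene 0.78 [302.6 191.7] [ 0.608 -0.04 ]
knob_top scene 0.66 [203.3 171.4] [ 0.389 -0.299]
zero_mark top 0.87 [211.8 132.4] [ 0.66  -0.032]
zero_mark scene 0.87 [314.1 207. ] [ 0.662 -0.024]
pointer_tip scene 0.57 [306.4 209.6] [ 0.659 -0.052]
tare_dial top 0.64 [212.7 149.1] [ 0.614 -0.037]
tare_dial scene 0.58 [300.2 199.6] [ 0.617 -0.051]
mat top 0.86 [394.8 161.7] [ 0.603 -0.538]
mat top 0.7 [301.5 159.6] [ 0.601 -0.28 ]
mat top 0.32 [127.5 211.6] [0.443 0.194]
mat scene 0.78 [164.8 261.8] [ 0.608 -0.53 ]
mat scene 0.77 [237.5 227.2] [ 0.597 -0.272]
elbow_a top 0.45 [216.8 198.3] [ 0.486 -0.049]
elbow_a scene 0.55 [285.8 175.4] [ 0.485 -0.033]
elbow_a scene 0.55 [230.4 172.6] [ 0.388 -0.202]
nipple top 0.41 [202.4 220.3] [ 0.425 -0.012]
nipple top 0.33 [300.  161.8] [ 0.595 -0.276]
nipple scene 0.38 [282.2 158.4] [ 0.414 -0.01 ]
service_tap top 0.52 [276.9 231.6] [ 0.4   -0.216]
service_tap scene 0.43 [230.8 175.1] [ 0.398 -0.205]
plug top 0.51 [208.6 149.2] [ 0.624 -0.02 ]
plug top 0.5 [289.3 204.6] [ 0.474 -0.248]
plug scene 0.6 [227.1 200.9] [ 0.49  -0.261]
elbow_b top 0.45 [216.8 198.3] [ 0.486 -0.049]
elbow_b scene 0.55 [285.8 175.4] [ 0.485 -0.033]
elbow_b scene 0.55 [230.4 172.6] [ 0.388 -0.202]
grey_elbow top 0.62 [235.2 230. ] [ 0.401 -0.103]
grey_elbow scene 0.51 [260.6 162.6] [ 0.396 -0.087]
grey_elbow scene 0.32 [285.7 175.2] [ 0.484 -0.033]
flux_tin top 0.91 [301.7 263. ] [ 0.318 -0.284]
flux_tin scene 0.72 [204.  169.1] [ 0.332 -0.28 ]
```

```bash
python3 - <<'E'
import cv2
E
ls pics
```

```text
c1.png
c2.png
scene0.png
top0.png
```

View pics/c1.png

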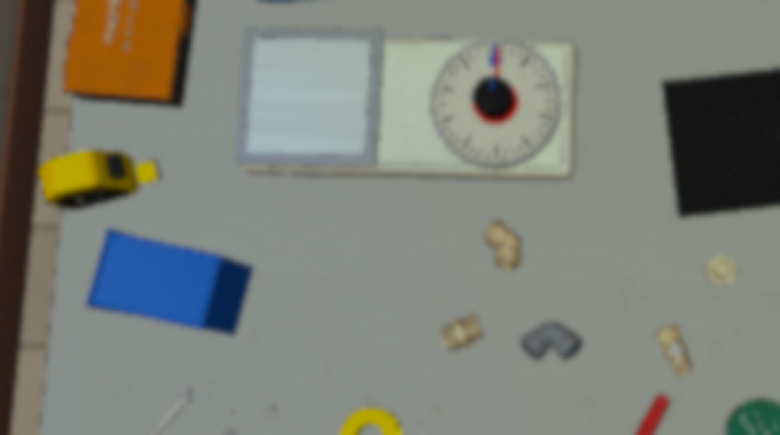

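View pics/c2.png

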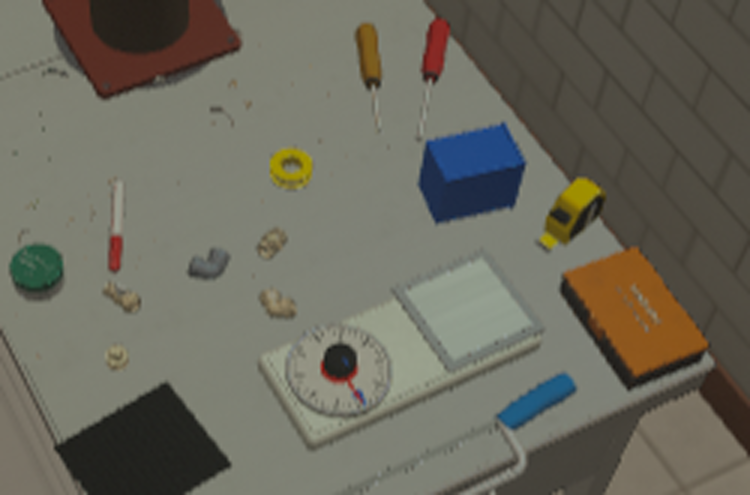

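```bash
python3 - <<'E'
from h import *
P=[read_camera("top"),read_camera("scene")]
c=lambda q:(q[0]/3+50,q[1]/3+115)
for q,z in [((108,230),.084),((222,256),.084),((203,328),.084),((88,306),.084),((250,265),0),((235,333),0)]:
    print(q,z,np.round(toworld(P[0],c(q),z),4))
for q,z in [((90,205),0.0),((130,195),0),((160,182),0),((155,160),0),((494,100),.071)]:
    print(q,z,np.round(toworld(P[0],c(q),z),4))
c=lambda q:(q[0]/3+190,q[1]/3+75)
for q,z in [((428,139),.084),((505,124),.084),((524,160),.084),((435,180),.084),((438,221),0),((516,205),0),((340,352),.071),((550,245),0),((578,235),0)]:
    print('s',q,z,np.round(toworld(P[1],c(q),z),4))
crop(P[0],"tub.png",(60,160,140,230),9)
crop(P[0],"dial.png",(120,115,250,180),6)
crop(P[0],"fit.png",(190,180,310,250),6)
E
```

```text
(108, 230) 0.084 [0.483  0.2741 0.084 ]
(222, 256) 0.084 [0.4636 0.1757 0.084 ]
(203, 328) 0.084 [0.4026 0.1868 0.084 ]
(88, 306) 0.084 [0.4182 0.2849 0.084 ]
(250, 265) 0 [0.4658 0.1796 0.    ]
(235, 333) 0 [0.4035 0.1886 0.    ]
(90, 205) 0.0 [0.5172 0.3316 0.    ]
(130, 195) 0 [0.5276 0.2955 0.    ]
(160, 182) 0 [0.5405 0.2688 0.    ]
(155, 160) 0 [0.5611 0.2753 0.    ]
(494, 100) 0.071 [ 0.6084 -0.0458  0.071 ]
s (428, 139) 0.084 [0.4027 0.1954 0.084 ]
s (505, 124) 0.084 [0.4235 0.2894 0.084 ]
s (524, 160) 0.084 [0.4806 0.2791 0.084 ]
s (435, 180) 0.084 [0.46   0.1705 0.084 ]
s (438, 221) 0 [0.4623 0.1854 0.    ]
s (516, 205) 0 [0.4835 0.283  0.    ]
s (340, 352) 0.071 [ 0.6116 -0.0388  0.071 ]
s (550, 245) 0 [0.5528 0.2861 0.    ]
s (578, 235) 0 [0.5552 0.3244 0.    ]
```

View pics/tub.png

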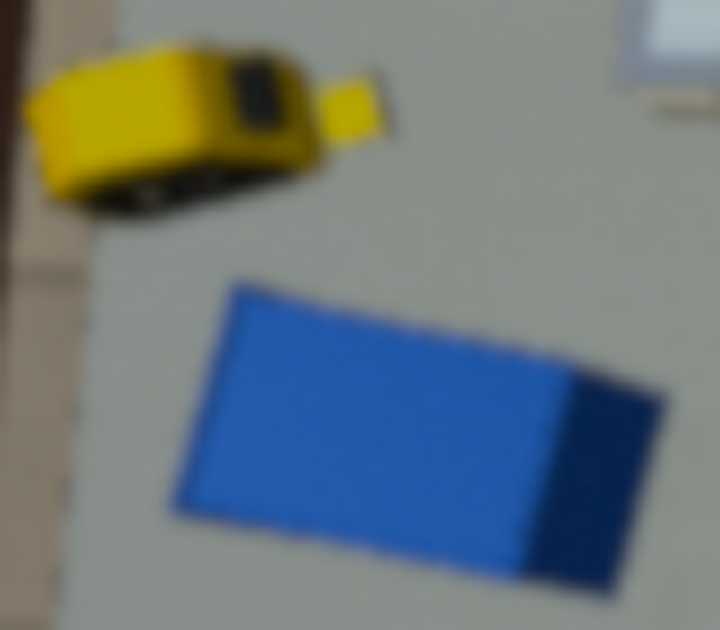

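View pics/dial.png

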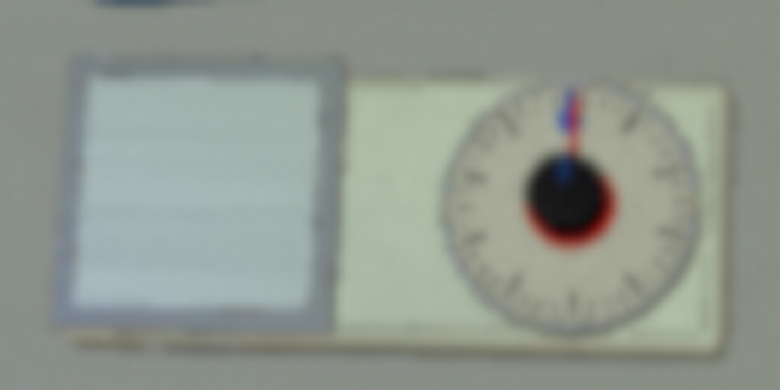

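View pics/fit.png

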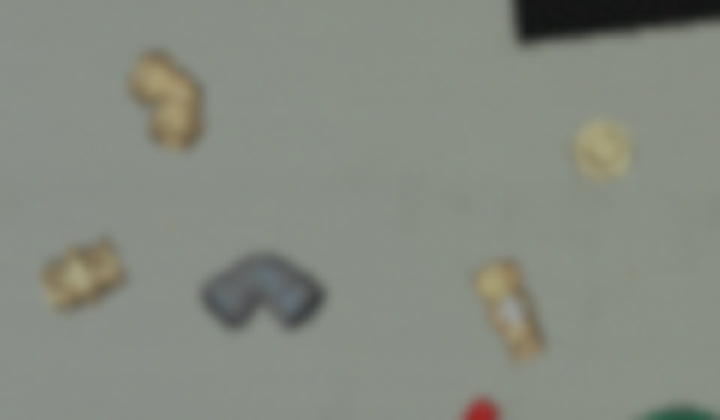

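```bash
python3 - <<'E'
from h import *
go(.4477,.2626,.16,-10.5)
E
```

```text
pos [0.1696 0.6015 0.2415] yaw 74.26 off [-250.8, 81.5, -359.6] spin 84.76 t 1.7
```

>>> step_arm([
  {"offset":[-250.8,60,-359.6],"spin":84.8},
  {"offset":[-250.8,60,-359.6],"spin":84.8},
  {"offset":[-250.8,60,-359.6],"spin":84.8},
  {"offset":[-250.8,60,-359.6],"spin":84.8},
  {"offset":[-250.8,60,-359.6],"spin":84.8},
  {"offset":[-250.8,60,-359.6],"spin":84.8},
  {"offset":[-250.8,60,-359.6],"spin":84.8},
  {"offset":[-250.8,60,-359.6],"spin":84.8},
  {"offset":[-250.8,60,-359.6],"spin":84.8},
  {"offset":[-250.8,60,-359.6],"spin":84.8},
  {"offset":[-250.8,81.5,-359.6],"spin":84.8},
  {"offset":[-250.8,81.5,-359.6],"spin":84.8},
], hand=1, force=4)

```text
time_s: 2.9
tcp_pos: [0.4463, 0.2614, 0.1577]
tcp_rot: [-1.573, 0.004, -0.185]
wrist_force: [-0.2, 0.1, -0.1]
grip_width: 0.0865
```

```bash
python3 - <<'E'
from h import *
go(.4477,.2626,.042,-10.5)
p=read_camera("top");crop(p,"a1.png",(40,130,200,250),5)
p=read_camera("scene");crop(p,"a2.png",(290,70,450,190),5)
E
```

```text
pos [0.4463 0.2614 0.1577] yaw -10.6 off [1.6, 115.6, 1.8] spin -0.1 t 2.9
```

View pics/a1.png

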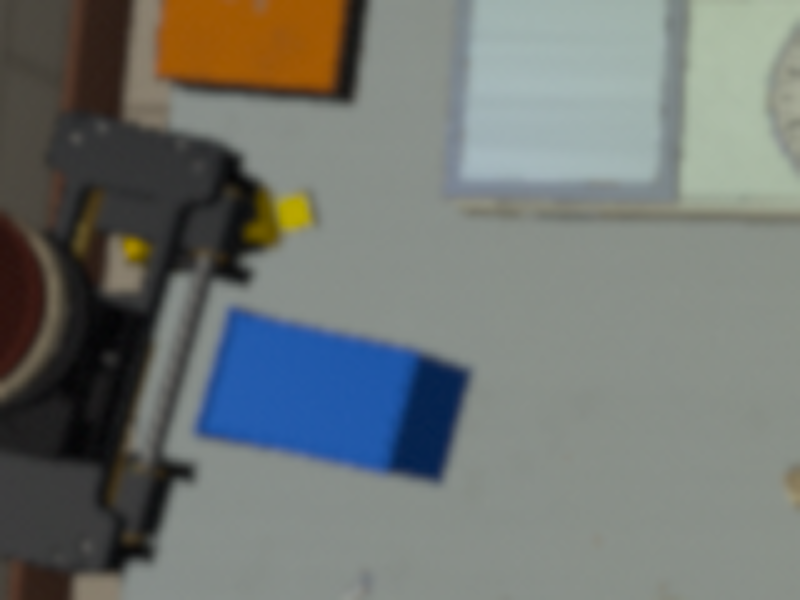

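View pics/a2.png

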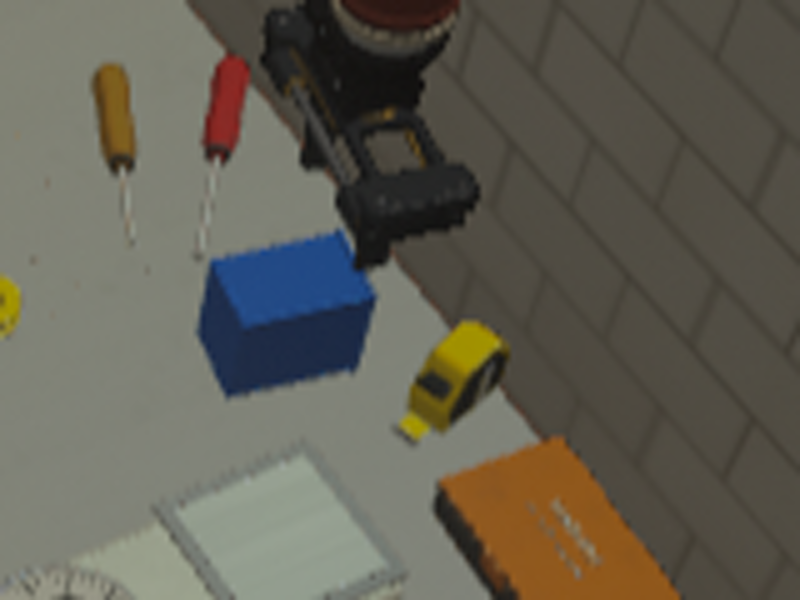

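>>> step_arm([
  {"offset":[1.5,40,1.8],"spin":0},
  {"offset":[1.5,80,1.8],"spin":0},
  {"offset":[1.5,100,1.8],"spin":0},
  {"offset":[1.5,115.5,1.8],"spin":0},
  {"offset":[1.5,115.5,1.8],"spin":0},
  {"offset":[1.5,115.5,1.8],"spin":0},
])

```text
time_s: 3.6
tcp_pos: [0.4493, 0.2645, 0.0453]
tcp_rot: [-1.571, 0.0, -0.183]
wrist_force: [0.2, -0.5, 1.3]
grip_width: 0.0871
```

>>> step_arm([
  {"offset":[0,0,0],"spin":0},
  {"offset":[0,0,0],"spin":0},
  {"offset":[0,0,0],"spin":0},
  {"offset":[0,0,0],"spin":0},
  {"offset":[0,0,0],"spin":0},
  {"offset":[0,0,0],"spin":0},
  {"offset":[0,0,0],"spin":0},
  {"offset":[0,0,0],"spin":0},
], hand=0, force=4)

```text
time_s: 4.4
tcp_pos: [0.4497, 0.2647, 0.046]
tcp_rot: [-1.571, -0.0, -0.183]
wrist_force: [-1.7, -0.1, 5.5]
grip_width: 0.0637
```

>>> step_arm([
  {"offset":[0,-5,0],"spin":0},
  {"offset":[0,-10,0],"spin":0},
  {"offset":[0,-15,0],"spin":0},
  {"offset":[0,-20,0],"spin":0},
  {"offset":[0,-25,0],"spin":0},
  {"offset":[0,-30,0],"spin":0},
  {"offset":[0,-35,0],"spin":0},
])

```text
time_s: 5.1
tcp_pos: [0.4497, 0.2647, 0.0814]
tcp_rot: [-1.571, -0.0, -0.183]
wrist_force: [-0.4, 0.0, -1.4]
grip_width: 0.0634
```

```bash
python3 - <<'E'
from h import *
p=read_camera("top");crop(p,"b1.png",(40,130,200,250),5)
p=read_camera("scene");crop(p,"b2.png",(290,70,450,190),5)
E
```

```text
(no output)
```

View pics/b2.png

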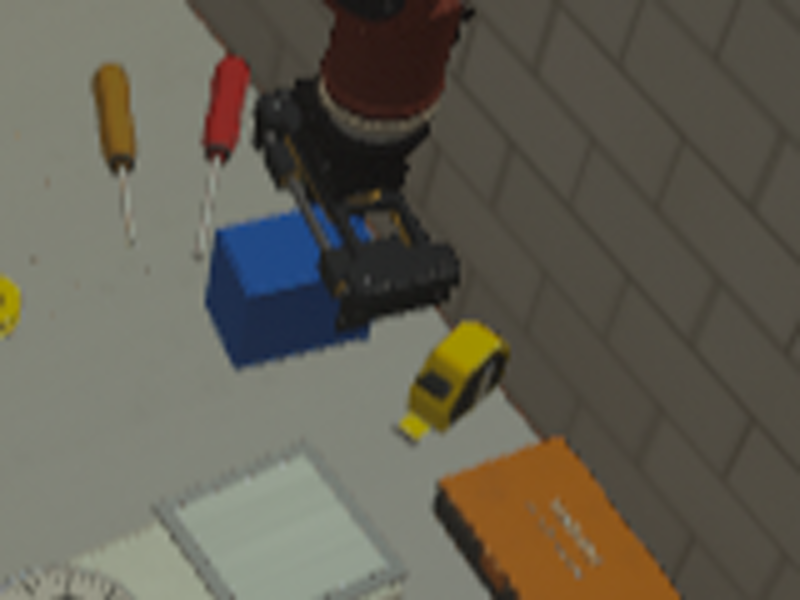

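>>> step_arm([
  {"offset":[0,0,0],"spin":0},
  {"offset":[0,0,0],"spin":0},
  {"offset":[0,-40,0],"spin":0},
  {"offset":[0,-80,0],"spin":0},
  {"offset":[0,-80,0],"spin":0},
  {"offset":[0,-80,0],"spin":0},
], force=3)

```text
time_s: 5.8
tcp_pos: [0.4508, 0.2651, 0.1628]
tcp_rot: [-1.569, -0.003, -0.183]
wrist_force: [0.5, 0.3, -2.7]
grip_width: 0.0635
```

```bash
python3 - <<'E'
from h import *
p=read_camera("top");crop(p,"b3.png",(40,130,200,250),5)
p=read_camera("scene");crop(p,"b4.png",(290,70,450,190),5)
E
```

```text
(no output)
```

View pics/b4.png

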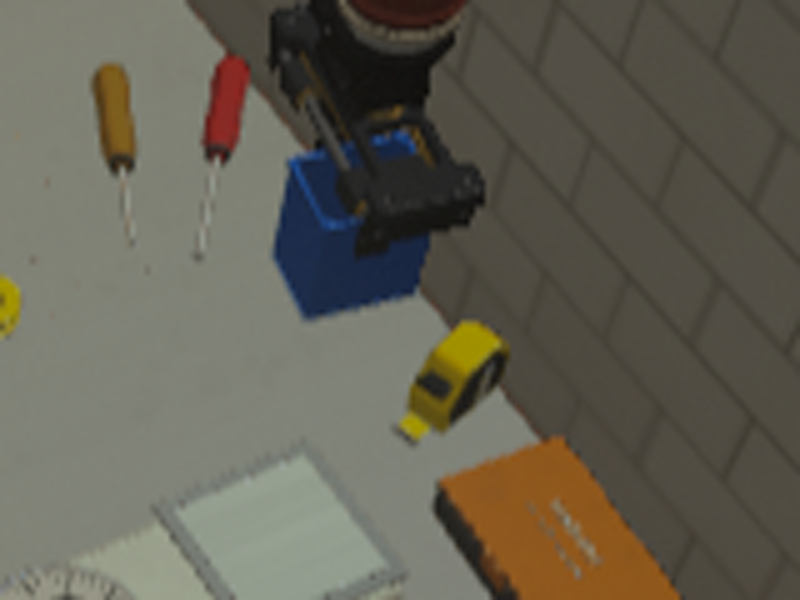

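View pics/b3.png

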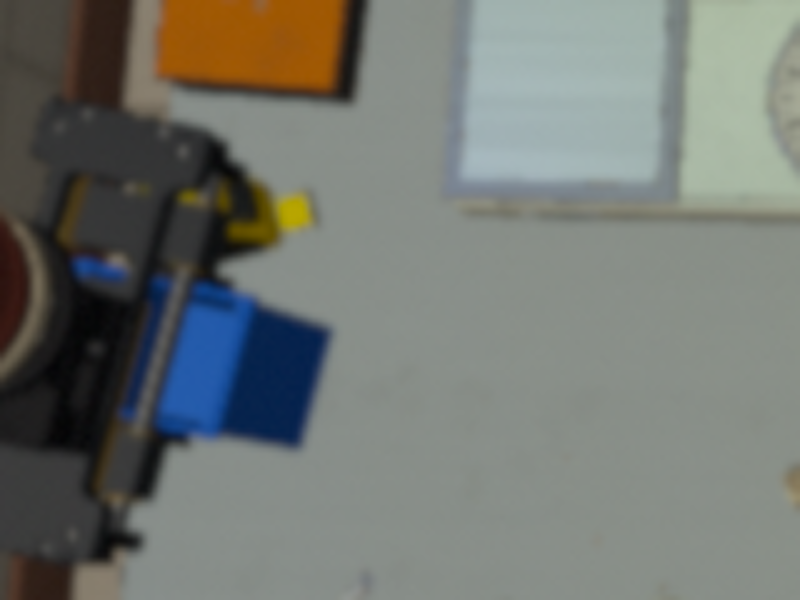

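```bash
python3 - <<'E'
from h import *
P=[read_camera("top"),read_camera("scene")]
L=[]
for q in [(72,58),(345,62),(330,330),(55,328)]:
    w=toworld(P[0],(q[0]/6+120,q[1]/6+115),.053); L.append(w); print(np.round(w,4))
print(np.mean(L,0))
L=[]
for q in [(394,291),(485,250),(545,325),(448,370)]:
    w=toworld(P[1],(q[0]/3+190,q[1]/3+75),.053); L.append(w); print(np.round(w,4))
print(np.mean(L,0))
for p in P:
  for d in spot_point("tub",p): print(d)
go(.612,.1255,.20,-2)
E
```

```text
[0.6722 0.1816 0.053 ]
[0.6737 0.0592 0.053 ]
[0.5515 0.0586 0.053 ]
[0.549  0.1797 0.053 ]
[0.61159425 0.1197706  0.053     ]
[0.5576 0.0623 0.053 ]
[0.5543 0.1848 0.053 ]
[0.6719 0.1889 0.053 ]
[0.6746 0.0619 0.053 ]
[0.61463212 0.12444833 0.053     ]
{'uv': [86.4, 204.9], 'score': 0.89}
{'uv': [356.1, 124.5], 'score': 0.75}
pos [0.4492 0.2645 0.1604] yaw -10.47 off [185.3, -39.7, -107.1] spin -8.47 t 6.1
```

>>> step_arm([
  {"offset":[0,-40,0],"spin":0},
  {"offset":[40,-40,-25],"spin":-4},
  {"offset":[80,-40,-50],"spin":-8},
  {"offset":[120,-40,-75],"spin":-10},
  {"offset":[160,-40,-95],"spin":-10},
  {"offset":[186.5,-40,-113],"spin":-10},
  {"offset":[186.5,-40,-113],"spin":-10},
  {"offset":[186.5,-40,-113],"spin":-10},
], force=6)

```text
time_s: 6.9
tcp_pos: [0.6118, 0.1189, 0.1989]
tcp_rot: [-1.571, 0.003, -0.01]
wrist_force: [-1.3, -0.5, -1.7]
grip_width: 0.0642
```

```bash
python3 - <<'E'
from h import *
go(.613,.119,.16,0)
p=read_camera("top");crop(p,"b5.png",(90,100,250,220),5)
p=read_camera("scene");crop(p,"b6.png",(270,70,430,190),5)
E
```

```text
pos [0.6118 0.1189 0.1989] yaw -0.56 off [1.4, 38.9, 0.1] spin -0.56 t 6.9
```

View pics/b6.png

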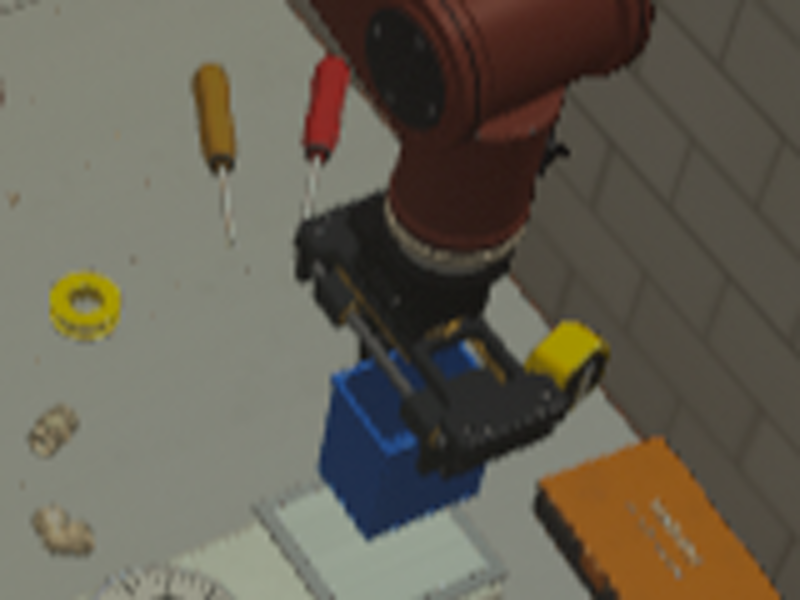

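View pics/b5.png

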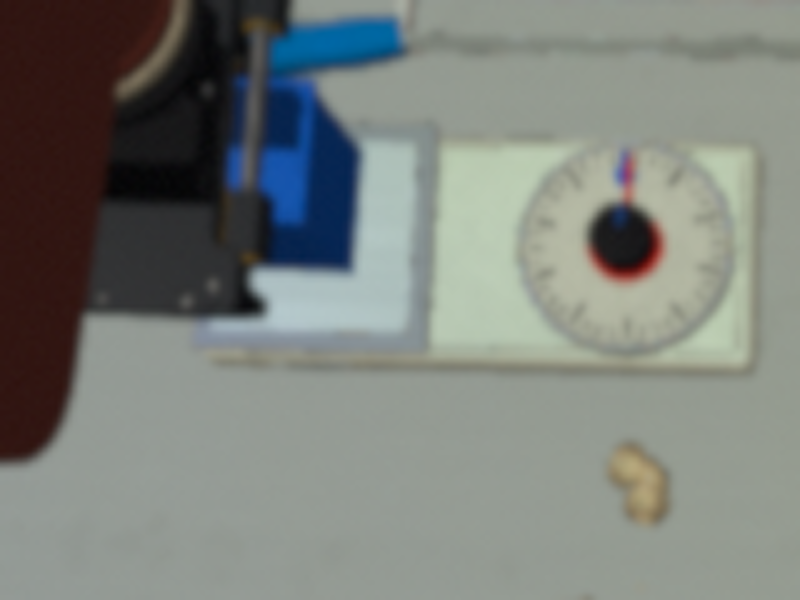

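>>> step_arm([
  {"offset":[1.4,25,0],"spin":-0.5},
  {"offset":[1.4,50,0],"spin":-0.5},
  {"offset":[1.4,56,0],"spin":-0.5},
  {"offset":[1.4,60,0],"spin":-0.5},
  {"offset":[1.4,60,0],"spin":-0.5},
], force=4)

```text
time_s: 7.5
tcp_pos: [0.6123, 0.1208, 0.1401]
tcp_rot: [-1.571, 0.002, 0.002]
wrist_force: [1.0, 0.5, -1.0]
grip_width: 0.0638
```

>>> step_arm([
  {"offset":[0,2,0],"spin":0},
  {"offset":[0,4,0],"spin":0},
  {"offset":[0,6,0],"spin":0},
], force=3)

```text
time_s: 7.8
tcp_pos: [0.6133, 0.1213, 0.1356]
tcp_rot: [-1.57, -0.0, 0.002]
wrist_force: [-0.6, 1.1, 4.1]
grip_width: 0.0641
```

>>> step_arm([
  {"offset":[0,2,0],"spin":0},
  {"offset":[0,4,0],"spin":0},
  {"offset":[0,4,0],"spin":0},
], force=3)

```text
time_s: 8.1
tcp_pos: [0.6135, 0.1211, 0.1317]
tcp_rot: [-1.57, -0.001, 0.002]
wrist_force: [-1.8, 0.4, 4.2]
grip_width: 0.0638
```

```bash
python3 - <<'E'
from h import *
p=read_camera("top");crop(p,"b7.png",(90,100,250,220),5)
p=read_camera("scene");crop(p,"b8.png",(270,70,430,190),5)
E
```

```text
(no output)
```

View pics/b8.png

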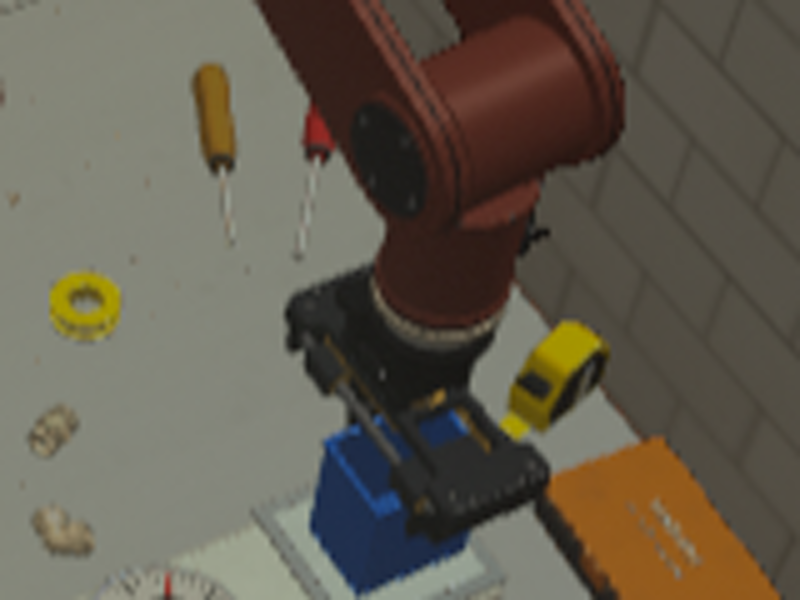

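View pics/b7.png

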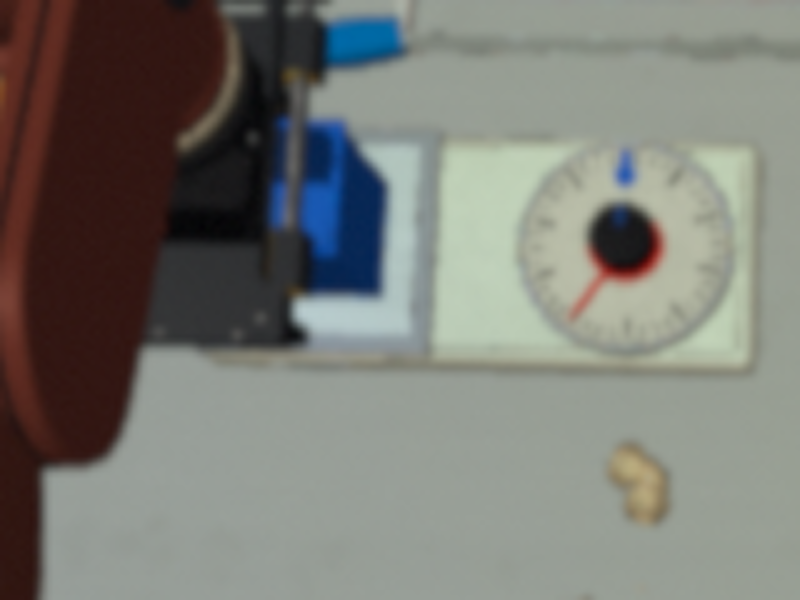

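>>> step_arm([
  {"offset":[0,0,0],"spin":0},
  {"offset":[0,0,0],"spin":0},
  {"offset":[0,0,0],"spin":0},
  {"offset":[0,0,0],"spin":0},
  {"offset":[0,0,0],"spin":0},
], hand=1)

```text
time_s: 8.7
tcp_pos: [0.6134, 0.1211, 0.1316]
tcp_rot: [-1.57, -0.001, 0.002]
wrist_force: [0.1, 0.6, 0.2]
grip_width: 0.0862
```

>>> step_arm([
  {"offset":[0,-30,0],"spin":0},
  {"offset":[0,-70,0],"spin":0},
  {"offset":[0,-100,0],"spin":0},
  {"offset":[-30,-100,-50],"spin":0},
  {"offset":[-30,-100,-100],"spin":0},
  {"offset":[-30,-100,-150],"spin":0},
  {"offset":[-30,-100,-160],"spin":0},
])

```text
time_s: 9.4
tcp_pos: [0.5833, -0.043, 0.2318]
tcp_rot: [-1.572, -0.001, -0.001]
wrist_force: [1.0, 1.2, -0.3]
grip_width: 0.0871
```

```bash
python3 - <<'E'
from h import *
go(.611,-.042,.1,0)
p=read_camera("top");crop(p,"b9.png",(90,100,250,220),5)
p=read_camera("scene");crop(p,"b10.png",(270,100,430,220),5)
E
```

```text
pos [ 0.5833 -0.043   0.2318] yaw -0.06 off [27.5, 131.8, 1.2] spin -0.06 t 9.4
```

View pics/b9.png

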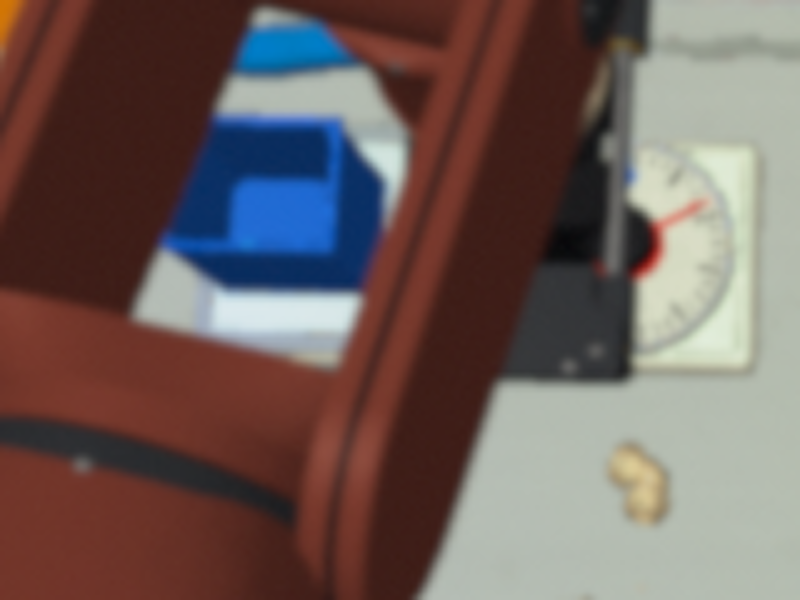

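View pics/b10.png

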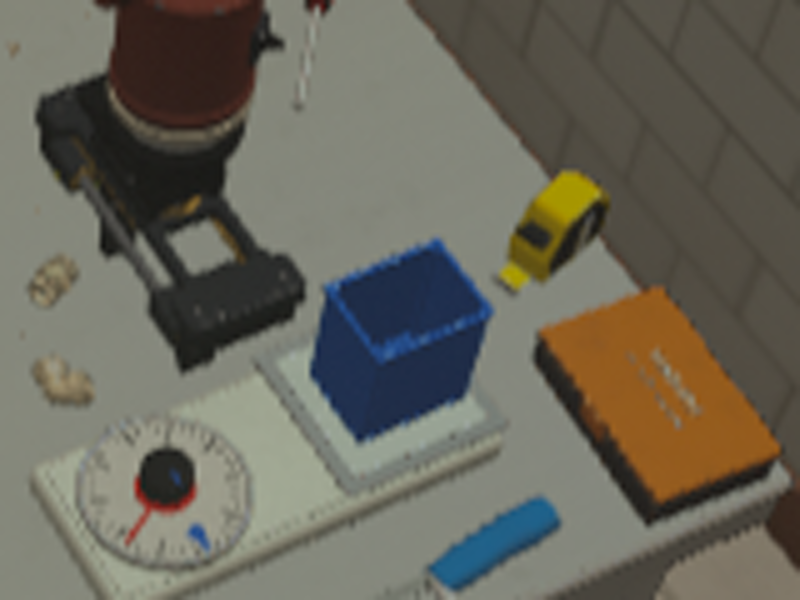

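```bash
python3 - <<'E'
from h import *
P=[read_camera("top"),read_camera("scene")]
c0=toworld(P[0],(572/6+120,207/6+115),.0425)
print("axis top",c0, "knob",toworld(P[0],(568/6+120,195/6+115),.071))
tip=toworld(P[0],(706/5+90,203/5+100),.0425); print(tip,np.degrees(np.arctan2(-(tip-c0)[1],(tip-c0)[0])), np.linalg.norm(tip-c0))
# scene: card ellipse
cs=toworld(P[1],(164/5+270,492/5+100),.0425);print("axis scene",cs)
for n,q in (("tip",(127,543)),("zero",(200,535))):
    w=toworld(P[1],(q[0]/5+270,q[1]/5+100),.0425);d=w-cs;print(n,w,np.degrees(np.arctan2(-d[1],d[0])),np.linalg.norm(d))
for q in [(325,288),(437,242),(492,312),(382,358)]:
    print(toworld(P[1],(q[0]/5+270,q[1]/5+100),.151))
for q in [(340,120),(330,252),(165,240),(215,120)]:
    print('t',toworld(P[0],(q[0]/5+90,q[1]/5+100),.151))
E
```

```text
axis top [ 0.61262855 -0.04398088  0.0425    ] knob [ 0.61059945 -0.04568274  0.071     ]
[ 0.63840511 -0.08560277  0.0425    ] 58.22994611051578 0.04895726200985757
axis scene [ 0.61654004 -0.04127944  0.0425    ]
tip [ 0.64005403 -0.08184131  0.0425    ] 59.89884605555824 0.046884674918818404
zero [ 0.65581871 -0.03631946  0.0425    ] -7.197024509617265 0.03959059247957153
[0.58305877 0.0866029  0.151     ]
[0.58347121 0.17082297 0.151     ]
[0.64664429 0.17170724 0.151     ]
[0.64606427 0.09023725 0.151     ]
t [0.64429502 0.08389386 0.151     ]
t [0.57853647 0.08431754 0.151     ]
t [0.58226107 0.1641146  0.151     ]
t [0.64264518 0.14459095 0.151     ]
```

>>> step_arm([
  {"offset":[29,45,0.5],"spin":0},
  {"offset":[29,90,0.5],"spin":0},
  {"offset":[29,131,0.5],"spin":0},
  {"offset":[29,150,0.5],"spin":0},
  {"offset":[29,162,0.5],"spin":0},
  {"offset":[29,162,0.5],"spin":0},
  {"offset":[29,162,0.5],"spin":0},
])

```text
time_s: 10.3
tcp_pos: [0.6138, -0.0371, 0.0706]
tcp_rot: [-1.569, -0.002, 0.002]
wrist_force: [-0.5, -0.6, -0.1]
grip_width: 0.0869
```

>>> step_arm([
  {"offset":[0,0,0],"spin":0},
  {"offset":[0,0,0],"spin":0},
  {"offset":[0,0,0],"spin":0},
  {"offset":[0,0,0],"spin":0},
  {"offset":[0,0,0],"spin":0},
  {"offset":[0,0,0],"spin":0},
  {"offset":[0,0,0],"spin":0},
  {"offset":[0,0,0],"spin":0},
], hand=0.2, force=15)

```text
time_s: 11.1
tcp_pos: [0.6146, -0.0371, 0.0707]
tcp_rot: [-1.569, -0.004, 0.002]
wrist_force: [3.6, 0.4, -1.3]
grip_width: 0.0345
```

```bash
python3 - <<'E'
from h import *
go(yaw=-63)
p=read_camera("top");crop(p,"k1.png",(160,110,260,185),8)
p=read_camera("scene");crop(p,"k2.png",(260,160,360,235),8)
E
```

```text
pos [ 0.6146 -0.0371  0.0707] yaw 0.11 off [0.0, 0.0, 0.0] spin 63.11 t 11.1
```

View pics/k1.png

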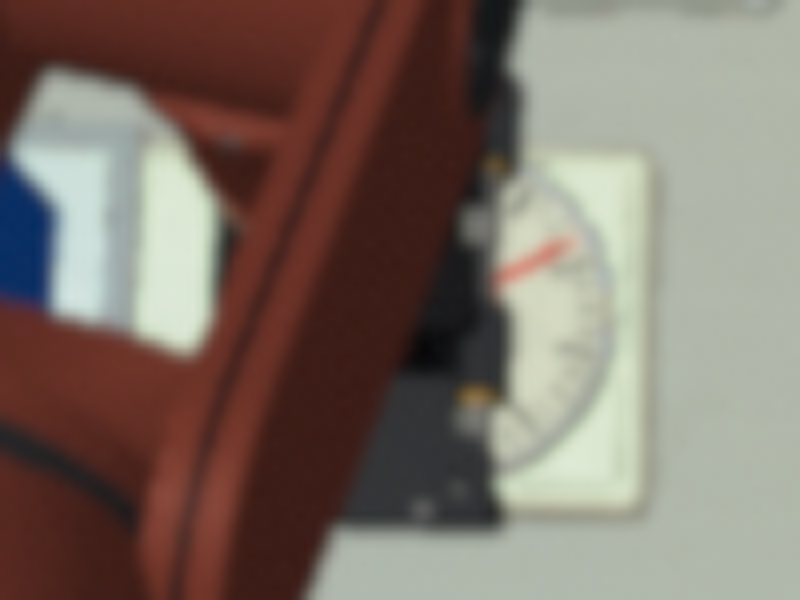

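View pics/k2.png

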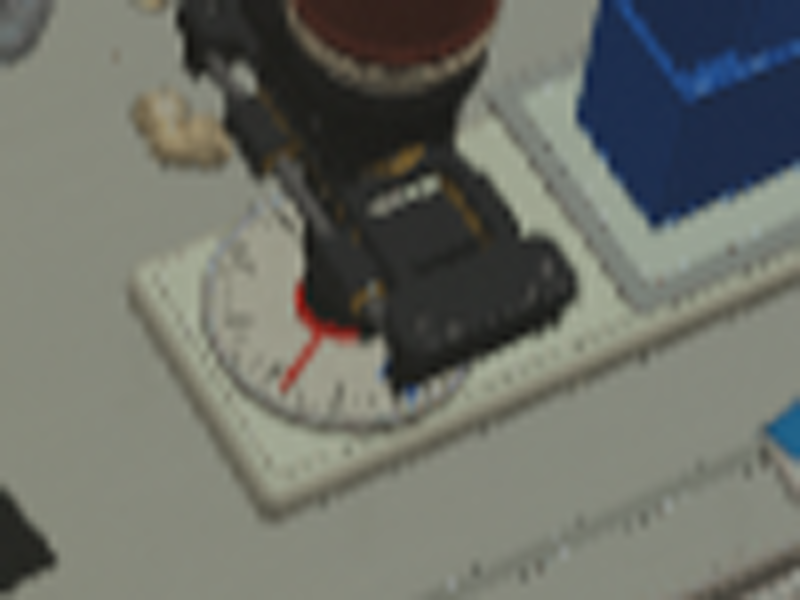

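>>> step_arm([
  {"offset":[0,0,0],"spin":0},
  {"offset":[0,0,0],"spin":0},
  {"offset":[-1,0,-6],"spin":0},
  {"offset":[-1,0,-6],"spin":0},
  {"offset":[-1,0,-6],"spin":0},
  {"offset":[-1,0,-6],"spin":0},
], hand=0.6)

```text
time_s: 11.8
tcp_pos: [0.6135, -0.0432, 0.0707]
tcp_rot: [-1.569, -0.004, 0.002]
wrist_force: [0.2, -0.4, 1.2]
grip_width: 0.0523
```

```bash
python3 - <<'E'
from h import *
go(.613,-.0435,yaw=0)
E
```

```text
pos [ 0.6135 -0.0432  0.0707] yaw 0.1 off [-0.5, -0.0, -0.3] spin 0.1 t 11.8
```

>>> step_arm([
  {"offset":[0,0,0],"spin":0},
  {"offset":[0,0,0],"spin":0},
  {"offset":[0,0,0],"spin":0},
  {"offset":[0,0,0],"spin":0},
  {"offset":[0,0,0],"spin":0},
], hand=0.2, force=15)

```text
time_s: 12.3
tcp_pos: [0.6145, -0.0432, 0.0709]
tcp_rot: [-1.569, -0.006, 0.002]
wrist_force: [5.1, 1.1, -3.5]
grip_width: 0.0348
```

>>> step_arm([
  {"offset":[0,0,0],"spin":6},
  {"offset":[0,0,0],"spin":12},
  {"offset":[0,0,0],"spin":18},
  {"offset":[0,0,0],"spin":24},
  {"offset":[0,0,0],"spin":30},
  {"offset":[0,0,0],"spin":36},
  {"offset":[0,0,0],"spin":42},
  {"offset":[0,0,0],"spin":48},
  {"offset":[0,0,0],"spin":54},
  {"offset":[0,0,0],"spin":60},
  {"offset":[0,0,0],"spin":64},
  {"offset":[0,0,0],"spin":64},
])

```text
time_s: 13.5
tcp_pos: [0.6135, -0.0424, 0.0708]
tcp_rot: [-1.566, 0.001, -1.116]
wrist_force: [-3.8, 3.9, 4.2]
grip_width: 0.0344
```

>>> step_arm([
  {"offset":[0,0,0],"spin":0},
  {"offset":[0,0,0],"spin":0},
  {"offset":[0,0,0],"spin":0},
], hand=0.7)

```text
time_s: 13.8
tcp_pos: [0.6137, -0.0427, 0.0708]
tcp_rot: [-1.566, 0.0, -1.115]
wrist_force: [-0.5, 0.3, -0.3]
grip_width: 0.0509
```

>>> step_arm([
  {"offset":[0,-40,0],"spin":0},
  {"offset":[0,-80,0],"spin":0},
  {"offset":[0,-120,0],"spin":0},
  {"offset":[-60,-150,-80],"spin":0},
  {"offset":[-100,-150,-120],"spin":0},
  {"offset":[-120,-150,-130],"spin":0},
  {"offset":[-120,-150,-130],"spin":0},
])

```text
time_s: 14.5
tcp_pos: [0.4411, 0.0081, 0.2202]
tcp_rot: [-1.566, 0.0, -1.114]
wrist_force: [0.4, 0.6, 0.6]
grip_width: 0.0606
```

```bash
python3 - <<'E'
from h import *
go()
p=read_camera("top");crop(p,"k3.png",(160,110,260,185),8)
for n in ("zero_mark","pointer_tip","tare_dial"): print(n,[(d["uv"],d["score"],toworld(p,d["uv"],.0425).round(4)) for d in spot_point(n,p)[:2]])
p=read_camera("scene");crop(p,"k4.png",(260,160,360,235),8)
for n in ("zero_mark","pointer_tip","tare_dial"): print(n,[(d["uv"],d["score"],toworld(p,d["uv"],.0425).round(4)) for d in spot_point(n,p)[:2]])
E
```

```text
pos [0.4411 0.0081 0.2202] yaw -63.84 off [0.0, 0.0, 0.0] spin 0 t 14.5
zero_mark [([230.3, 146.0], 0.9, array([ 0.6234, -0.0838,  0.0425]))]
pointer_tip [([227.8, 137.0], 0.44, array([ 0.6482, -0.076 ,  0.0425]))]
tare_dial [([213.0, 151.0], 0.64, array([ 0.6083, -0.0379,  0.0425]))]
zero_mark [([297.3, 205.9], 0.9, array([ 0.6338, -0.0714,  0.0425])), ([227.9, 173.0], 0.19, array([ 0.4134, -0.2209,  0.0425]))]
pointer_tip [([344.1, 180.0], 0.32, array([0.6144, 0.119 , 0.0425]))]
tare_dial [([299.9, 198.0], 0.67, array([ 0.6109, -0.0491,  0.0425]))]
```

View pics/k3.png

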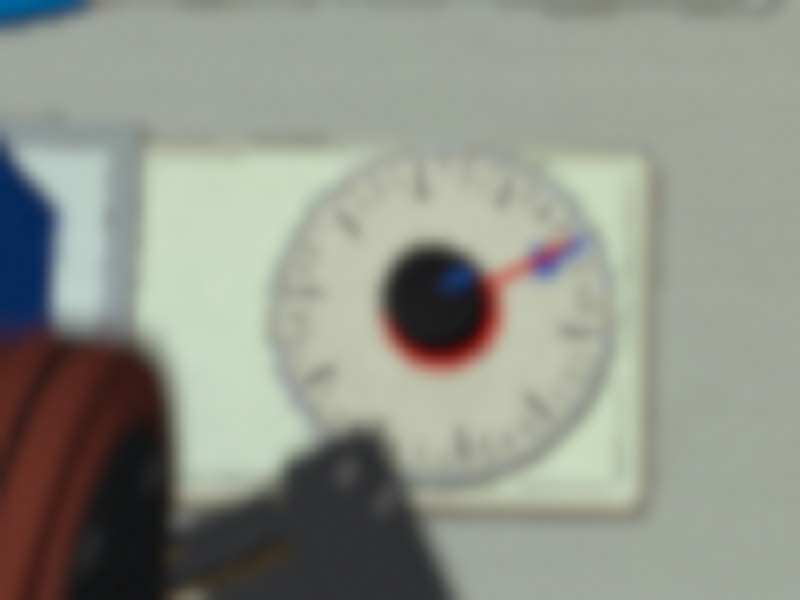

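View pics/k4.png

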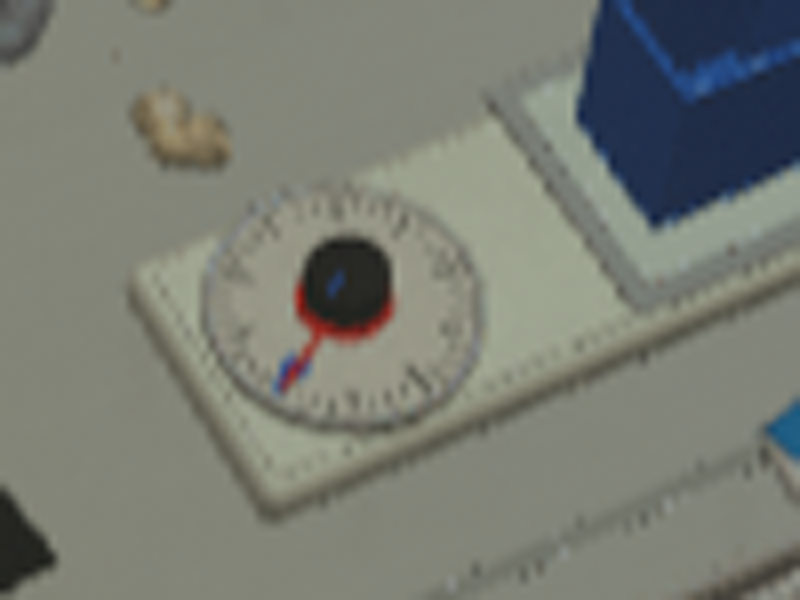

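```bash
cat >> h.py <<'E'
def dial(p,c=(.6130,-.0430),blob=True):
    """angles (clockwise from +x) of red & blue pixels on card plane between r 24..50mm"""
    im=p["image"].astype(float); out={}
    X=np.array([[c[0]+r*np.cos(a),c[1]-r*np.sin(a),.0425] for r in np.arange(.026,.050,.0005) for a in np.radians(np.arange(-180,180,.5))])
    uv=proj(p,X).astype(np.float32)
    s=cv2.remap(p["image"],uv[:,0].reshape(-1,720),uv[:,1].reshape(-1,720),cv2.INTER_LINEAR).astype(float)
    R,G,B=s[...,0],s[...,1],s[...,2]
    a=np.radians(np.arange(-180,180,.5))
    for n,w in (("red",np.clip(R-np.maximum(G,B)-25,0,None)*(1)),("blue",np.clip(B-np.maximum(R,G)-15,0,None))):
        w=w.copy(); z=(w*np.exp(1j*a)).sum(); out[n]=(round(float(np.degrees(np.angle(z))),2),round(float(abs(z)/max(w.sum(),1e-9)),3),round(float(w.sum())))
    return out
E
python3 - <<'E'
from h import *
for n in ("top","scene"):
    p=read_camera(n)
    for c in ((.613,-.043),(.614,-.042),(.615,-.042)): print(n,c,dial(p,c))
E
```

```text
top (0.613, -0.043) {'red': (53.79, 0.999, 8544), 'blue': (62.11, 1.0, 3435)}
top (0.614, -0.042) {'red': (56.46, 0.999, 8760), 'blue': (64.04, 1.0, 3345)}
top (0.615, -0.042) {'red': (58.06, 0.999, 8257), 'blue': (65.28, 1.0, 3466)}
scene (0.613, -0.043) {'red': (57.7, 0.999, 11065), 'blue': (64.06, 0.999, 3118)}
scene (0.614, -0.042) {'red': (60.19, 0.999, 11424), 'blue': (66.07, 0.999, 3101)}
scene (0.615, -0.042) {'red': (61.71, 0.999, 10896), 'blue': (67.43, 0.999, 3131)}
```

```bash
python3 - <<'E'
from h import *
A=[]
for n in ("top","scene"):
    p=read_camera(n)
    # rectified card: 0.2mm/px, up=+x, left=+y
    g=np.arange(-60,60,.3)/1000
    X=np.array([[.6135-v,-.0428-u,.0425] for v in g for u in g]); uv=proj(p,X).astype(np.float32).reshape(400,400,2)
    r=cv2.remap(p["image"],uv[...,0],uv[...,1],cv2.INTER_CUBIC); A.append(r)
cv2.imwrite("pics/rect1.png",cv2.cvtColor(np.hstack(A),cv2.COLOR_RGB2BGR))
E
```

```text
(no output)
```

View pics/rect1.png

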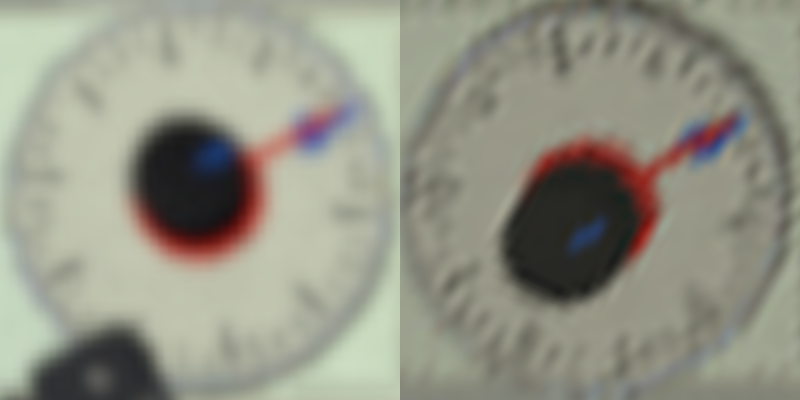

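```bash
cat >> h.py <<'E'
def dial2(p,c=(.6135,-.0428)):
    rs=np.arange(.026,.052,.0005); aa=np.arange(-180,180,.25)
    X=np.array([[c[0]+r*np.cos(a),c[1]-r*np.sin(a),.0425] for r in rs for a in np.radians(aa)])
    uv=proj(p,X).astype(np.float32).reshape(len(rs),-1,2)
    s=cv2.remap(p["image"],uv[...,0],uv[...,1],cv2.INTER_LINEAR).astype(float)
    R,G,B=s[...,0],s[...,1],s[...,2]; a=np.radians(aa)
    for i in range(0,len(rs),4):
        o=[f"r{rs[i]*1e3:.0f}"]
        for w in (np.clip(R-G-25,0,None),np.clip(B-G-15,0,None)):
            w=w[i:i+4]; z=(w*np.exp(1j*a)).sum(); o.append((round(float(np.degrees(np.angle(z))),1),round(float(w.sum()))))
        print(*o)
E
python3 - <<'E'
from h import *
p=read_camera("top"); dial2(p)
p=read_camera("scene"); dial2(p,(.6135,-.0413))
E
```

```text
r26 (54.6, 4698) (0.0, 0)
r28 (54.9, 4001) (0.0, 0)
r30 (55.1, 3396) (0.0, 0)
r32 (55.4, 3088) (0.0, 0)
r34 (55.7, 2666) (60.1, 1416)
r36 (56.1, 2195) (59.9, 4283)
r38 (56.5, 2198) (59.9, 5374)
r40 (56.4, 2575) (60.1, 4160)
r42 (56.2, 2297) (60.3, 2417)
r44 (56.2, 1482) (60.2, 1198)
r46 (56.0, 450) (60.0, 870)
r48 (56.1, 19) (59.9, 948)
r50 (0.0, 0) (59.5, 800)
r26 (60.8, 5519) (0.0, 0)
r28 (59.8, 4916) (0.0, 0)
r30 (60.1, 3235) (55.9, 30)
r32 (60.4, 3090) (61.1, 595)
r34 (60.2, 3258) (63.4, 2264)
r36 (60.4, 3451) (63.6, 3091)
r38 (60.4, 4147) (65.6, 2024)
r40 (59.7, 3224) (64.9, 1928)
r42 (59.3, 2362) (63.6, 1301)
r44 (59.8, 1157) (62.7, 732)
r46 (59.5, 437) (62.7, 478)
r48 (58.8, 15) (62.4, 422)
r50 (0.0, 0) (61.9, 48)
```

```bash
python3 - <<'E'
from h import *
go(.6137,-.043,.0708,-63.8)
E
```

```text
pos [0.4436 0.0073 0.2199] yaw -63.89 off [120.1, 149.6, 129.9] spin -0.09 t 15.2
```

>>> step_arm([
  {"offset":[40,0,43],"spin":0},
  {"offset":[80,0,86],"spin":0},
  {"offset":[120,30,130],"spin":0},
  {"offset":[120,60,130],"spin":0},
  {"offset":[120,100,130],"spin":0},
  {"offset":[120,130,130],"spin":0},
  {"offset":[120,149.5,130],"spin":0},
  {"offset":[120,149.5,130],"spin":0},
  {"offset":[120,149.5,130],"spin":0},
  {"offset":[120,149.5,130],"spin":0},
])

```text
time_s: 16.2
tcp_pos: [0.6151, -0.0431, 0.0729]
tcp_rot: [-1.564, -0.001, -1.115]
wrist_force: [0.5, -0.7, -0.6]
grip_width: 0.0612
```

>>> step_arm([
  {"offset":[0,0,0],"spin":0},
  {"offset":[0,0,0],"spin":0},
  {"offset":[0,0,0],"spin":0},
  {"offset":[0,0,0],"spin":0},
  {"offset":[0,0,0],"spin":0},
], hand=0.2, force=15)

```text
time_s: 16.7
tcp_pos: [0.6148, -0.0419, 0.0734]
tcp_rot: [-1.564, 0.001, -1.115]
wrist_force: [-3.8, 4.3, 5.0]
grip_width: 0.0347
```

>>> step_arm([
  {"offset":[0,0,0],"spin":-1.5},
  {"offset":[0,0,0],"spin":-3.3},
  {"offset":[0,0,0],"spin":-3.3},
  {"offset":[0,0,0],"spin":-3.3},
])

```text
time_s: 17.1
tcp_pos: [0.6147, -0.0418, 0.0734]
tcp_rot: [-1.564, 0.001, -1.058]
wrist_force: [-1.3, 0.6, 1.6]
grip_width: 0.0345
```

>>> step_arm([
  {"offset":[0,0,0],"spin":0},
  {"offset":[0,0,0],"spin":0},
  {"offset":[0,0,0],"spin":0},
], hand=0.7)

```text
time_s: 17.4
tcp_pos: [0.6147, -0.042, 0.0733]
tcp_rot: [-1.564, 0.0, -1.058]
wrist_force: [0.0, -0.1, 0.1]
grip_width: 0.0509
```

>>> step_arm([
  {"offset":[0,-40,0],"spin":0},
  {"offset":[0,-80,0],"spin":0},
  {"offset":[0,-120,0],"spin":0},
  {"offset":[-60,-150,-80],"spin":0},
  {"offset":[-100,-150,-120],"spin":0},
  {"offset":[-120,-150,-130],"spin":0},
  {"offset":[-120,-150,-130],"spin":0},
  {"offset":[-120,-150,-130],"spin":0},
])

```text
time_s: 18.2
tcp_pos: [0.4392, -0.0007, 0.2227]
tcp_rot: [-1.564, 0.0, -1.057]
wrist_force: [0.2, -0.2, 0.8]
grip_width: 0.0608
```

```bash
python3 - <<'E'
from h import *
go()
p=read_camera("top"); dial2(p)
crop(p,"m1.png",(180,180,310,275),6)
for n in ("elbow_a","nipple","service_tap","plug","grey_elbow"): print(n,[(d["uv"],round(d["score"],2),toworld(p,d["uv"],0).round(4)[:2]) for d in spot_point(n,p)[:2]])
p=read_camera("scene"); dial2(p,(.6135,-.0413))
crop(p,"m2.png",(190,130,310,220),6)
for n in ("elbow_a","nipple","service_tap","plug","grey_elbow"): print(n,[(d["uv"],round(d["score"],2),toworld(p,d["uv"],0).round(4)[:2]) for d in spot_point(n,p)[:2]])
E
```

```text
pos [ 0.4392 -0.0007  0.2227] yaw -60.56 off [0.0, 0.0, 0.0] spin 0 t 18.2
r26 (54.5, 4615) (0.0, 0)
r28 (54.9, 3938) (0.0, 0)
r30 (55.4, 3280) (0.0, 0)
r32 (55.7, 2991) (0.0, 0)
r34 (55.9, 2781) (53.6, 756)
r36 (56.0, 2379) (53.6, 3403)
r38 (56.2, 2240) (53.7, 4795)
r40 (56.1, 2199) (53.9, 4031)
r42 (56.2, 1609) (54.2, 2126)
r44 (56.5, 782) (54.4, 896)
r46 (56.4, 168) (54.8, 589)
r48 (56.6, 3) (54.9, 576)
r50 (0.0, 0) (55.1, 346)
elbow_a [([216.3, 198.4], 0.4, array([ 0.4859, -0.0474]))]
nipple [([205.3, 224.1], 0.62, array([ 0.4146, -0.0206])), ([213.7, 145.8], 0.55, array([ 0.6341, -0.0334]))]
service_tap []
plug [([286.7, 201.9], 0.66, array([ 0.4817, -0.2407])), ([302.5, 160.6], 0.41, array([ 0.5986, -0.2824]))]
grey_elbow [([238.1, 229.7], 0.73, array([ 0.402 , -0.1104]))]
r26 (60.8, 5641) (0.0, 0)
r28 (59.8, 4938) (0.0, 0)
r30 (60.1, 3430) (55.7, 200)
r32 (60.3, 3158) (54.7, 1422)
r34 (60.0, 2831) (53.7, 2939)
r36 (60.2, 3046) (53.9, 2894)
r38 (60.6, 4301) (54.4, 1436)
r40 (60.0, 3773) (55.1, 686)
r42 (59.8, 2985) (56.2, 320)
r44 (60.5, 1719) (56.5, 647)
r46 (60.0, 1058) (56.8, 779)
r48 (59.4, 150) (56.6, 281)
r50 (0.0, 0) (57.0, 10)
elbow_a [([286.5, 174.1], 0.59, array([ 0.4815, -0.0282]))]
nipple [([282.4, 156.8], 0.65, array([ 0.4081, -0.0058])), ([232.5, 176.1], 0.38, array([ 0.4048, -0.2018]))]
service_tap [([230.7, 176.5], 0.48, array([ 0.4035, -0.2082]))]
plug [([228.7, 197.9], 0.56, array([ 0.481 , -0.2509])), ([231.3, 175.5], 0.52, array([ 0.4006, -0.2045]))]
grey_elbow [([261.3, 163.9], 0.52, array([ 0.4025, -0.0878]))]
```

View pics/m1.png

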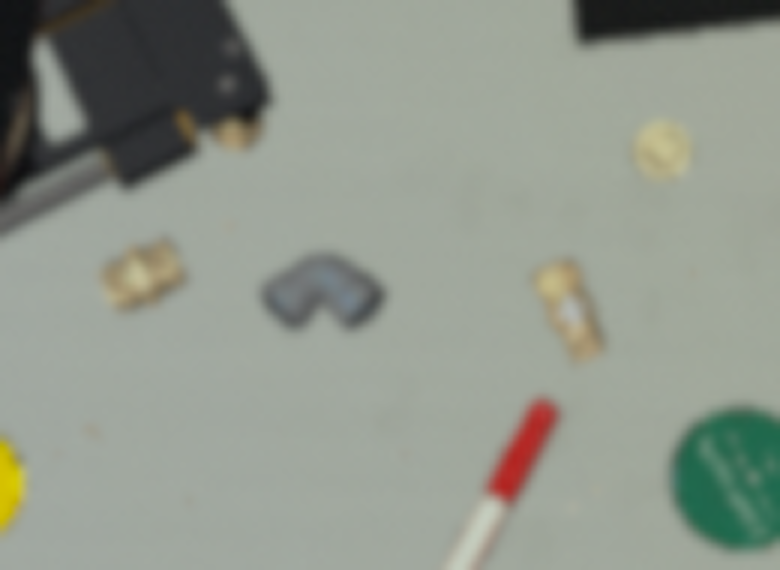

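View pics/m2.png

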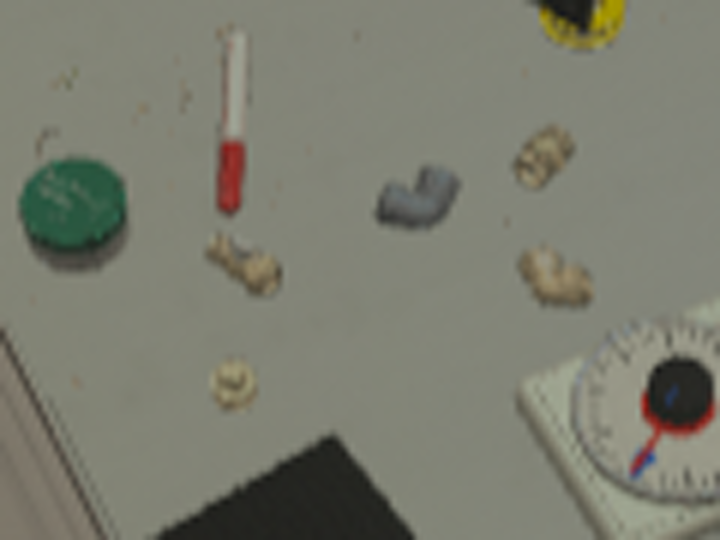

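```bash
cat >> h.py <<'E'
def rect(name):
    A=[]
    for n,c in (("top",(.6135,-.0428)),("scene",(.6135,-.0413))):
        p=read_camera(n); g=np.arange(-60,60,.3)/1000
        X=np.array([[c[0]-v,c[1]-u,.0425] for v in g for u in g]); uv=proj(p,X).astype(np.float32).reshape(400,400,2)
        A.append(cv2.remap(p["image"],uv[...,0],uv[...,1],cv2.INTER_CUBIC))
    cv2.imwrite("pics/"+name,cv2.cvtColor(np.hstack(A),cv2.COLOR_RGB2BGR))
E
python3 -c "
from h import *
rect('rect2.png')"
```

```text
(no output)
```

View pics/rect2.png

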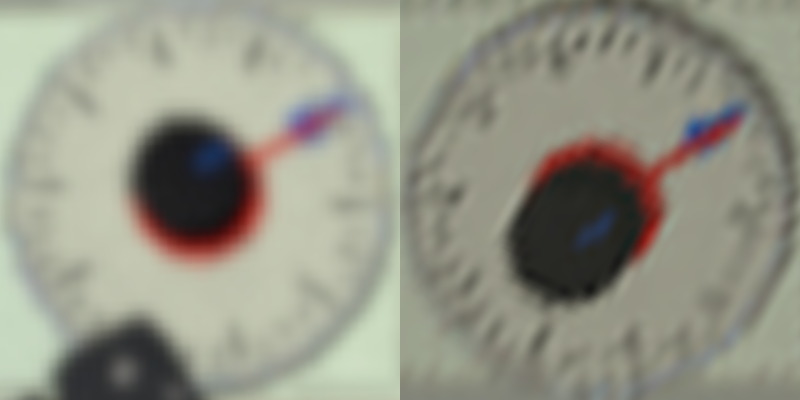

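```bash
python3 - <<'E'
from h import *
go(.42,.16,.26,0)
E
```

```text
pos [ 0.4418 -0.0018  0.2223] yaw -60.61 off [-151.6, -37.2, 60.7] spin -60.61 t 18.9
```

>>> step_arm([
  {"offset":[-40,-37,20],"spin":-8},
  {"offset":[-80,-37,40],"spin":-16},
  {"offset":[-120,-37,50],"spin":-24},
  {"offset":[-151,-37,60],"spin":-32},
  {"offset":[-151,-37,60],"spin":-40},
  {"offset":[-151,-37,60],"spin":-48},
  {"offset":[-151,-37,60],"spin":-56},
  {"offset":[-151,-37,60],"spin":-60.6},
], hand=1)

```text
time_s: 19.7
tcp_pos: [0.4197, 0.1593, 0.2598]
tcp_rot: [-1.567, -0.005, 0.005]
wrist_force: [0.4, 0.7, -0.5]
grip_width: 0.0872
```

```bash
cat > fit.py <<'E'
from h import *
from scipy.optimize import minimize, differential_evolution
def cyl(c,axis,h0,h1,r,n=16):
    "points of cylinder around given axis ('x','y','z'), c = center coords of other dims"
    a=np.linspace(0,2*np.pi,n,endpoint=False); P=[]
    for h in (h0,h1):
        for t in a:
            if axis=='x': P.append((h,c[0]+r*np.cos(t),c[1]+r*np.sin(t)))
            if axis=='y': P.append((c[0]+r*np.cos(t),h,c[1]+r*np.sin(t)))
            if axis=='z': P.append((c[0]+r*np.cos(t),c[1]+r*np.sin(t),h))
    return np.array(P)/1000
M=dict(
 elbow_a=[cyl((-7,13),'x',5,18,11),cyl((-7,13),'y',5,18,11),cyl((-7,13),'x',-8,6,8.5),cyl((-7,13),'y',-10,6,8.5)],
 elbow_b=[cyl((-5,13),'x',6,21,11),cyl((-7.5,13.5),'y',4,17,13.5),cyl((-5,13),'x',-10,7,9),cyl((-7.5,13),'y',-10,5,9)],
 nipple=[cyl((0,14),'y',-17,17,11),cyl((0,14.5),'y',-5,5,14)],
 service_tap=[cyl((0,12),'y',-22,22,10),cyl((0,0),'z',15,33,5)],
 plug=[cyl((0,0),'z',0,12,12),cyl((0,0),'z',12,16,13.5),cyl((0,0),'z',16,25,7)],
 grey_elbow=[])
def mask(p):
    im=cv2.GaussianBlur(p["image"],(3,3),0).astype(float); 
    return ((im[...,0]-im[...,2])>28).astype(np.float32)
def render(p,name,x,y,yaw,box,k=4):
    c,s=np.cos(yaw),np.sin(yaw); R=np.array([[c,-s,0],[s,c,0],[0,0,1]])
    u0,v0,u1,v1=box; img=np.zeros(((v1-v0)*k,(u1-u0)*k),np.uint8)
    for part in M[name]:
        uv=(proj(p,part@R.T+[x,y,0])-[u0,v0]+.5)*k
        h=cv2.convexHull(uv.astype(np.float32)); cv2.fillConvexPoly(img,np.round(h).astype(np.int32),255)
    return cv2.resize(img,(u1-u0,v1-v0),interpolation=cv2.INTER_AREA)/255.
def fit(name,P,x0,y0,rad=.02,yaws=None,verbose=True):
    data=[]
    for p in P:
        c=proj(p,[[x0,y0,.012]])[0]; b=[int(c[0]-18),int(c[1]-18),int(c[0]+18),int(c[1]+18)]
        im=p["image"][b[1]:b[3],b[0]:b[2]].astype(float)
        bg=np.median(im.reshape(-1,3),0); d=(im-bg); q=d[...,0]-d[...,2]
        m=np.clip((q-8)/25,0,1); data.append((p,b,m))
    def cost(v):
        e=0
        for p,b,m in data:
            r=cv2.GaussianBlur(render(p,name,v[0],v[1],v[2],b),(3,3),0.8); e+=1-np.minimum(r,m).sum()/np.maximum(r,m).sum()
        return e
    best=None
    for yw in (yaws if yaws is not None else np.arange(-np.pi,np.pi,np.pi/6)):
        r=minimize(cost,[x0,y0,yw],method='Nelder-Mead',options=dict(initial_simplex=[[x0,y0,yw],[x0+.008,y0,yw],[x0,y0+.008,yw],[x0,y0,yw+.3]],maxiter=60,xatol=2e-4,fatol=1e-3))
        if best is None or r.fun<best.fun: best=r
    if verbose: print(name,"x,y",best.x[:2].round(4),"yaw deg",round(float(np.degrees(best.x[2])),1),"cost",round(best.fun,3))
    return best,data
def show(name,best,data,fn):
    A=[]
    for p,b,m in data:
        im=cv2.cvtColor(p["image"],cv2.COLOR_RGB2BGR)[b[1]:b[3],b[0]:b[2]]; k=8
        im=cv2.resize(im,None,fx=k,fy=k,interpolation=cv2.INTER_CUBIC)
        r=cv2.resize(render(p,name,*best.x,b),None,fx=k,fy=k,interpolation=cv2.INTER_CUBIC)
        cs,_=cv2.findContours((r>.5).astype(np.uint8),cv2.RETR_EXTERNAL,cv2.CHAIN_APPROX_NONE); cv2.drawContours(im,cs,-1,(0,255,0),1); A.append(im)
    cv2.imwrite("pics/"+fn,np.hstack(A))
E
python3 - <<'E'
from fit import *
go()
P=[read_camera("top"),read_camera("scene")]
for n,x,y in (("elbow_a",.484,-.041),("elbow_b",.484,-.041),("nipple",.412,-.013),("service_tap",.402,-.207),("plug",.481,-.247)):
    b,d=fit(n,P,x,y); show(n,b,d,"fit_%s.png"%n)
ims=[cv2.imread("pics/fit_%s.png"%n) for n in ("elbow_a","elbow_b","nipple","service_tap")]
cv2.imwrite("pics/fits.png",cv2.resize(np.vstack([np.hstack(ims[:2]),np.hstack(ims[2:])]),None,fx=.69,fy=.69))
E
```

```text
pos [0.4197 0.1593 0.2598] yaw 0.3 off [0.0, 0.0, 0.0] spin 0 t 19.7
elbow_a x,y [ 0.4899 -0.0516] yaw deg 71.9 cost 0.668
elbow_b x,y [ 0.4893 -0.0523] yaw deg 56.8 cost 0.765
nipple x,y [ 0.4096 -0.017 ] yaw deg -152.7 cost 0.761
service_tap x,y [ 0.3994 -0.2079] yaw deg -67.7 cost 1.109
plug x,y [ 0.473  -0.2477] yaw deg -118.9 cost 0.683
```

View pics/fits.png

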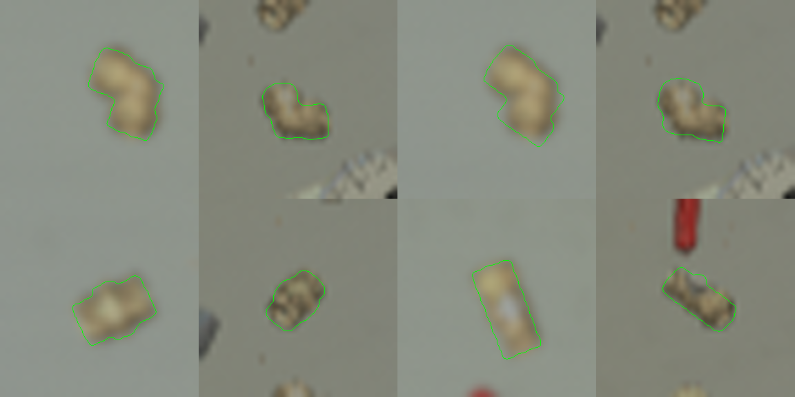

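```bash
python3 - <<'E'
from h import *
go(.4768,-.0545,.10,71)
E
```

```text
pos [0.4197 0.1592 0.2598] yaw 0.03 off [56.1, 159.3, -214.3] spin -70.97 t 19.8
```

>>> step_arm([
  {"offset":[10,30,-40],"spin":-8},
  {"offset":[20,60,-80],"spin":-16},
  {"offset":[30,90,-120],"spin":-24},
  {"offset":[40,120,-160],"spin":-32},
  {"offset":[50,140,-190],"spin":-40},
  {"offset":[56,159,-214],"spin":-48},
  {"offset":[56,159,-214],"spin":-56},
  {"offset":[56,159,-214],"spin":-64},
  {"offset":[56,159,-214],"spin":-71},
  {"offset":[56,159,-214],"spin":-71},
  {"offset":[56,159,-214],"spin":-71},
], hand=0.5, force=20)

```text
time_s: 20.9
tcp_pos: [0.4767, -0.0542, 0.1003]
tcp_rot: [-1.575, -0.005, 1.235]
wrist_force: [0.2, -0.9, 0.1]
grip_width: 0.0435
```

```bash
python3 - <<'E'
from h import *
go(.4768,-.0545,.022,71)
p=read_camera("top");crop(p,"n1.png",(180,160,280,235),6)
p=read_camera("scene");crop(p,"n2.png",(220,110,340,200),6)
E
```

```text
pos [ 0.4767 -0.0542  0.1003] yaw 70.76 off [-0.7, 78.3, 0.1] spin -0.24 t 20.9
```

View pics/n2.png

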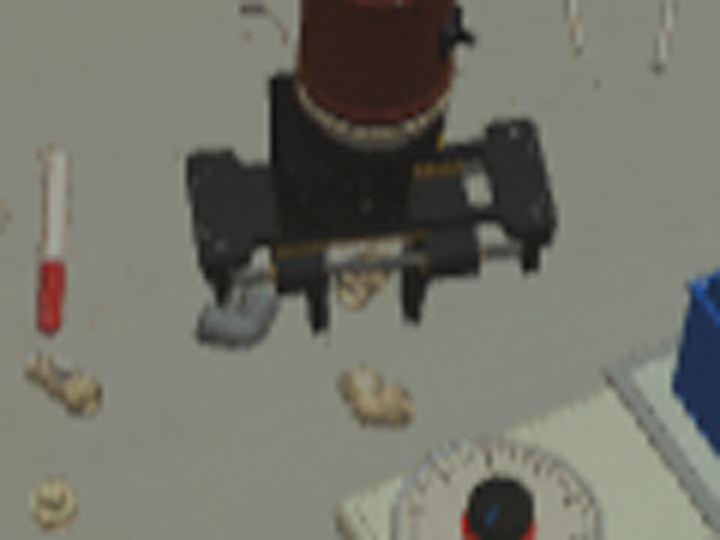

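>>> step_arm([
  {"offset":[-0.5,40,0],"spin":0},
  {"offset":[-0.5,65,0],"spin":0},
  {"offset":[-0.5,78,0],"spin":0},
  {"offset":[-0.5,78,0],"spin":0},
  {"offset":[-0.5,78,0],"spin":0},
])

```text
time_s: 21.5
tcp_pos: [0.4774, -0.0544, 0.0229]
tcp_rot: [-1.575, -0.005, 1.236]
wrist_force: [-0.5, 0.0, 0.1]
grip_width: 0.0435
```

>>> step_arm([
  {"offset":[0,0,0],"spin":0},
  {"offset":[0,0,0],"spin":0},
  {"offset":[0,0,0],"spin":0},
  {"offset":[0,0,0],"spin":0},
  {"offset":[0,0,0],"spin":0},
], hand=0, force=20)

```text
time_s: 22.0
tcp_pos: [0.4779, -0.0545, 0.0234]
tcp_rot: [-1.576, -0.005, 1.236]
wrist_force: [-0.1, 0.5, 2.7]
grip_width: 0.0229
```

```bash
python3 - <<'E'
from h import *
go(.614,.127,.21,90)
E
```

```text
pos [ 0.4779 -0.0545  0.0234] yaw 70.82 off [217.2, -185.1, -69.9] spin -19.18 t 22.0
```

>>> step_arm([
  {"offset":[0,-50,0],"spin":0},
  {"offset":[0,-100,0],"spin":0},
  {"offset":[0,-150,0],"spin":-4},
  {"offset":[40,-185,-10],"spin":-8},
  {"offset":[80,-185,-20],"spin":-12},
  {"offset":[120,-185,-35],"spin":-16},
  {"offset":[160,-185,-45],"spin":-19},
  {"offset":[207.5,-185,-61],"spin":-19},
  {"offset":[207.5,-185,-61],"spin":-19},
  {"offset":[207.5,-185,-61],"spin":-19},
  {"offset":[207.5,-185,-61],"spin":-19},
])

```text
time_s: 23.1
tcp_pos: [0.6017, 0.1202, 0.2093]
tcp_rot: [-1.576, -0.003, 1.567]
wrist_force: [-0.1, -0.6, -0.8]
grip_width: 0.0234
```

```bash
python3 - <<'E'
from h import *
go(.6025,.121,.125,90)
p=read_camera("top");crop(p,"n3.png",(90,100,220,195),6)
p=read_camera("scene");crop(p,"n4.png",(280,110,400,200),6)
E
```

```text
pos [0.6017 0.1202 0.2093] yaw 89.81 off [0.6, 84.3, -0.3] spin -0.19 t 23.1
```

View pics/n4.png

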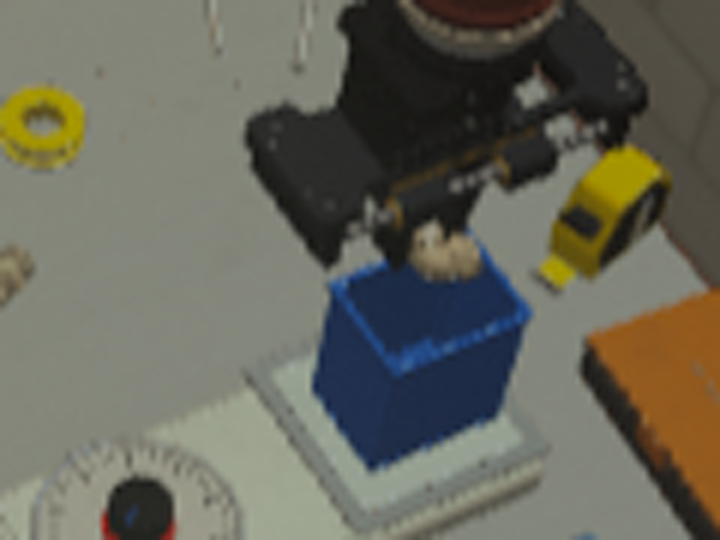

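View pics/n3.png

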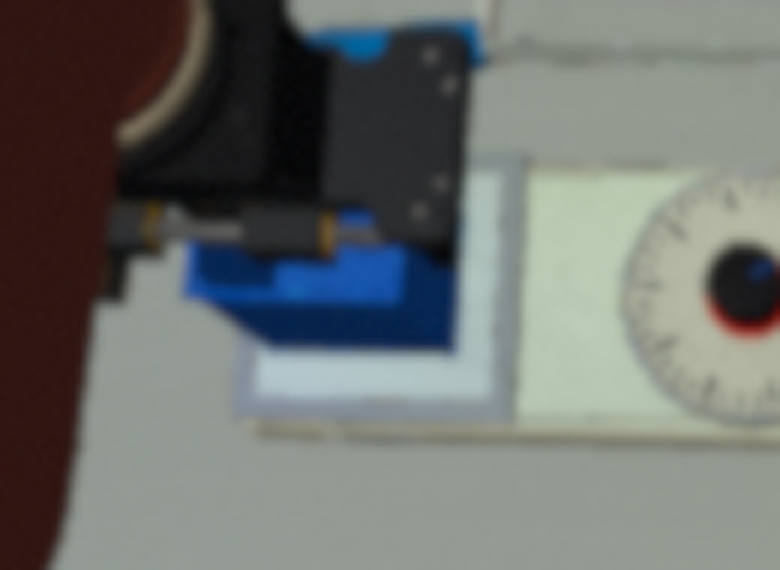

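>>> step_arm([
  {"offset":[0.5,30,-0.5],"spin":0},
  {"offset":[0.5,55,-0.5],"spin":0},
  {"offset":[0.5,75,-0.5],"spin":0},
  {"offset":[0.5,84,-0.5],"spin":0},
  {"offset":[0.5,84,-0.5],"spin":0},
])

```text
time_s: 23.7
tcp_pos: [0.6018, 0.1197, 0.1249]
tcp_rot: [-1.575, -0.003, 1.565]
wrist_force: [0.2, 0.7, -0.6]
grip_width: 0.0234
```

>>> step_arm([
  {"offset":[0,0,0],"spin":0},
  {"offset":[0,0,0],"spin":0},
  {"offset":[0,0,0],"spin":0},
], hand=0.37)

```text
time_s: 24.0
tcp_pos: [0.6028, 0.1197, 0.1265]
tcp_rot: [-1.578, -0.003, 1.565]
wrist_force: [0.4, 0.6, -0.5]
grip_width: 0.0317
```

>>> step_arm([
  {"offset":[0,-30,0],"spin":0},
  {"offset":[0,-60,0],"spin":0},
  {"offset":[0,-100,0],"spin":0},
  {"offset":[0,-120,0],"spin":0},
  {"offset":[0,-120,0],"spin":0},
])

```text
time_s: 24.5
tcp_pos: [0.6046, 0.1196, 0.2522]
tcp_rot: [-1.587, -0.004, 1.565]
wrist_force: [-0.7, -0.1, -0.6]
grip_width: 0.0314
```

```bash
python3 - <<'E'
from fit import *
P=[read_camera("top"),read_camera("scene")]
crop(P[0],"n5.png",(90,100,220,195),6)
crop(P[1],"n6.png",(280,110,400,200),6)
for n,x,y in (("nipple",.412,-.013),("service_tap",.402,-.207),("plug",.481,-.247)):
    b,d=fit(n,P,x,y); show(n,b,d,"fit_%s.png"%n)
go(.4096,-.017,.10,27.3)
E
```

```text
nipple x,y [0.4175 0.0218] yaw deg -133.9 cost 0.753
service_tap x,y [ 0.4001 -0.2081] yaw deg -66.3 cost 1.105
plug x,y [ 0.4734 -0.2479] yaw deg -100.3 cost 0.61
pos [0.6022 0.1194 0.247 ] yaw 89.68 off [-137.9, 145.0, 193.1] spin 62.38 t 24.6
```

View pics/n6.png

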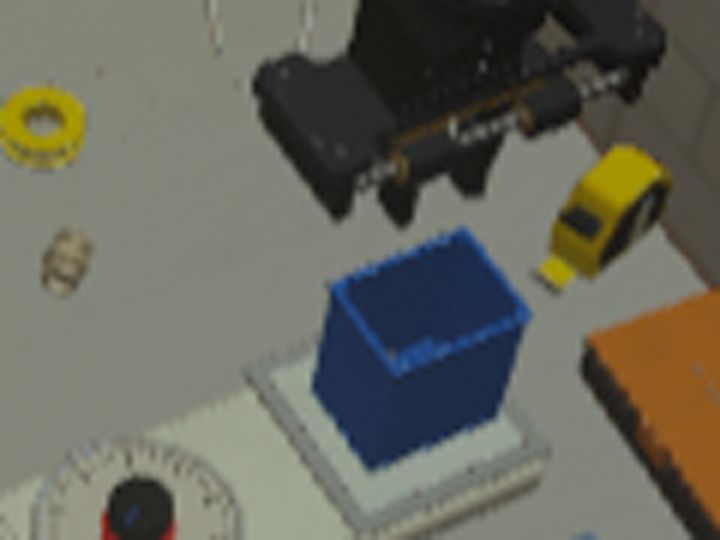

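View pics/fit_nipple.png

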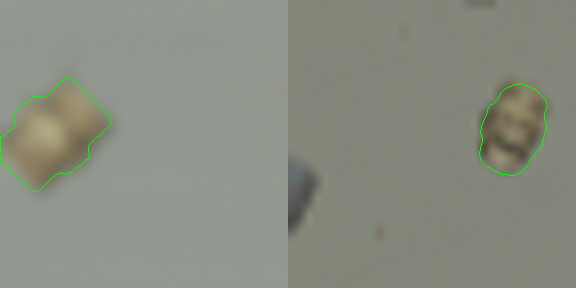

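```bash
python3 - <<'E'
from fit import *
P=[read_camera("top"),read_camera("scene")]
b,d=fit("nipple",P,.418,.022); show("nipple",b,d,"fit_nipple2.png")
yw=np.degrees(b.x[2])%180
go(b.x[0],b.x[1],.10,yw)
E
```

```text
nipple x,y [0.4164 0.0225] yaw deg -131.8 cost 0.826
pos [0.6011 0.1193 0.2447] yaw 89.68 off [-98.2, 143.7, 184.8] spin 41.48 t 24.7
```

View pics/fit_nipple2.png

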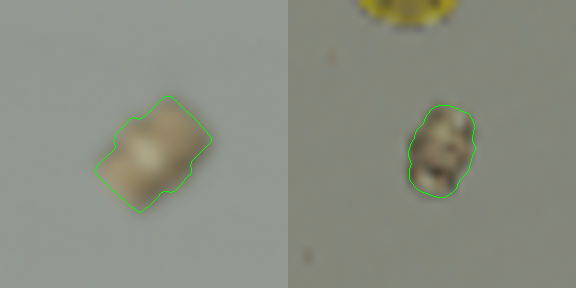

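>>> step_arm([
  {"offset":[-20,0,40],"spin":8},
  {"offset":[-45,0,80],"spin":16},
  {"offset":[-70,30,125],"spin":24},
  {"offset":[-98,60,160],"spin":32},
  {"offset":[-98,100,185],"spin":41.5},
  {"offset":[-98,143.5,185],"spin":41.5},
  {"offset":[-98,143.5,185],"spin":41.5},
  {"offset":[-98,143.5,185],"spin":41.5},
  {"offset":[-98,143.5,185],"spin":41.5},
], hand=0.55)

```text
time_s: 25.6
tcp_pos: [0.4183, 0.0226, 0.1023]
tcp_rot: [-1.575, -0.007, 0.842]
wrist_force: [1.3, -0.0, 0.6]
grip_width: 0.048
```

```bash
python3 - <<'E'
from h import *
go(.4165,.0225,.0215,48)
E
```

```text
pos [0.4183 0.0226 0.1023] yaw 48.23 off [-1.8, 80.8, 1.6] spin 0.23 t 25.6
```

>>> step_arm([
  {"offset":[-1.5,40,1],"spin":0},
  {"offset":[-1.5,65,1],"spin":0},
  {"offset":[-1.5,80,1],"spin":0},
  {"offset":[-1.5,80,1],"spin":0},
  {"offset":[-1.5,80,1],"spin":0},
])

```text
time_s: 26.1
tcp_pos: [0.4192, 0.0223, 0.024]
tcp_rot: [-1.577, -0.008, 0.843]
wrist_force: [0.2, -0.3, 0.5]
grip_width: 0.0478
```

>>> step_arm([
  {"offset":[0,0,0],"spin":0},
  {"offset":[0,0,0],"spin":0},
  {"offset":[0,0,0],"spin":0},
  {"offset":[0,0,0],"spin":0},
  {"offset":[0,0,0],"spin":0},
], hand=0, force=20)

```text
time_s: 26.6
tcp_pos: [0.4199, 0.0221, 0.0248]
tcp_rot: [-1.578, -0.009, 0.843]
wrist_force: [-0.7, -0.8, 6.2]
grip_width: 0.0259
```

```bash
python3 - <<'E'
from h import *
go(.614,.127,.21,90)
E
```

```text
pos [0.4199 0.0221 0.0248] yaw 48.28 off [209.1, -182.9, -76.4] spin -41.72 t 26.6
```

>>> step_arm([
  {"offset":[0,-50,0],"spin":0},
  {"offset":[0,-100,0],"spin":-6},
  {"offset":[0,-150,0],"spin":-12},
  {"offset":[40,-183,-15],"spin":-18},
  {"offset":[80,-183,-30],"spin":-24},
  {"offset":[120,-183,-45],"spin":-30},
  {"offset":[160,-183,-60],"spin":-36},
  {"offset":[209,-183,-76],"spin":-41.5},
  {"offset":[209,-183,-76],"spin":-41.5},
  {"offset":[209,-183,-76],"spin":-41.5},
  {"offset":[209,-183,-76],"spin":-41.5},
])

```text
time_s: 27.7
tcp_pos: [0.6125, 0.1268, 0.2097]
tcp_rot: [-1.58, -0.001, 1.566]
wrist_force: [-0.1, -0.6, -0.4]
grip_width: 0.0262
```

```bash
python3 - <<'E'
from h import *
go(.613,.124,.125,90)
p=read_camera("scene");crop(p,"n7.png",(280,110,400,200),6)
E
```

```text
pos [0.6125 0.1268 0.2097] yaw 89.73 off [-2.9, 84.7, 0.3] spin -0.27 t 27.7
```

View pics/n7.png

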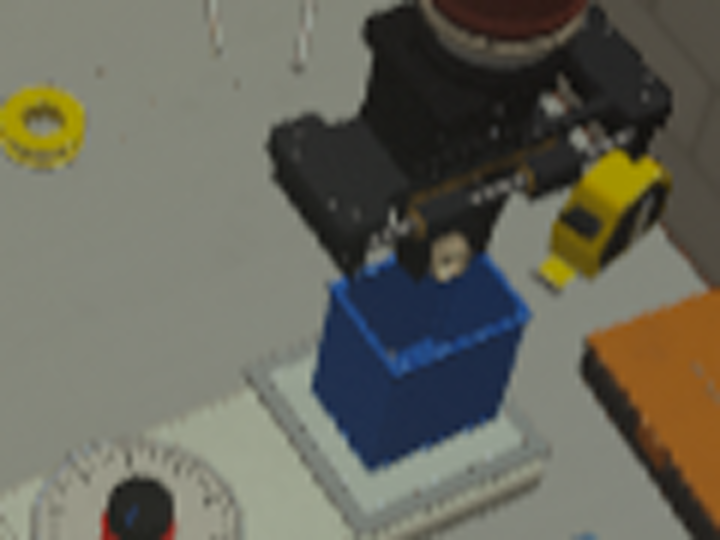

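Nipple is held over the tub. Lower, release, go up, and re-measure tap and plug.

>>> step_arm([
  {"offset":[-1,30,0.5],"spin":0},
  {"offset":[-1,55,0.5],"spin":0},
  {"offset":[-1,75,0.5],"spin":0},
  {"offset":[-1,84,0.5],"spin":0},
  {"offset":[-1,84,0.5],"spin":0},
])

```text
time_s: 28.25
tcp_pos: [0.6117, 0.1252, 0.1257]
tcp_rot: [-1.58, -0.001, 1.565]
wrist_force: [-0.4, 0.0, 0.1]
grip_width: 0.0262
```

>>> step_arm([
  {"offset":[0,0,0],"spin":0},
  {"offset":[0,0,0],"spin":0},
  {"offset":[0,0,0],"spin":0},
], hand=0.41)

```text
time_s: 28.55
tcp_pos: [0.6126, 0.1252, 0.1274]
tcp_rot: [-1.582, -0.002, 1.565]
wrist_force: [0.6, 0.8, 0.6]
grip_width: 0.0347
```

>>> step_arm([
  {"offset":[0,-30,0],"spin":0},
  {"offset":[0,-60,0],"spin":0},
  {"offset":[0,-100,0],"spin":0},
  {"offset":[0,-120,0],"spin":0},
  {"offset":[0,-120,0],"spin":0},
])

```text
time_s: 29.05
tcp_pos: [0.6138, 0.1253, 0.2531]
tcp_rot: [-1.592, -0.002, 1.565]
wrist_force: [0.4, -0.3, 0.0]
grip_width: 0.0356
```

```bash
python3 - <<'E'
from fit import *
P=[read_camera("top"),read_camera("scene")]
crop(P[1],"n8.png",(280,110,400,200),6)
b,d=fit("plug",P,.473,-.248,yaws=[0]); show("plug",b,d,"fit_plug.png")
b,d=fit("service_tap",P,.400,-.208); show("service_tap",b,d,"fit_tap.png")
b2,d=fit("service_tap",P[:1],.400,-.208)
ims=[cv2.imread("pics/fit_%s.png"%n) for n in ("plug","tap")]; cv2.imwrite("pics/f2.png",np.vstack(ims))
go(.400,-.208,.12,-67)
E
```

```text
plug x,y [ 0.4729 -0.2479] yaw deg 1.9 cost 0.689
service_tap x,y [ 0.4   -0.208] yaw deg -66.0 cost 1.127
service_tap x,y [ 0.3998 -0.2084] yaw deg -67.2 cost 0.37
pos [0.6114 0.1251 0.2479] yaw 89.67 off [-334.5, 124.6, 211.1] spin 156.67 t 29.15
```

View pics/f2.png

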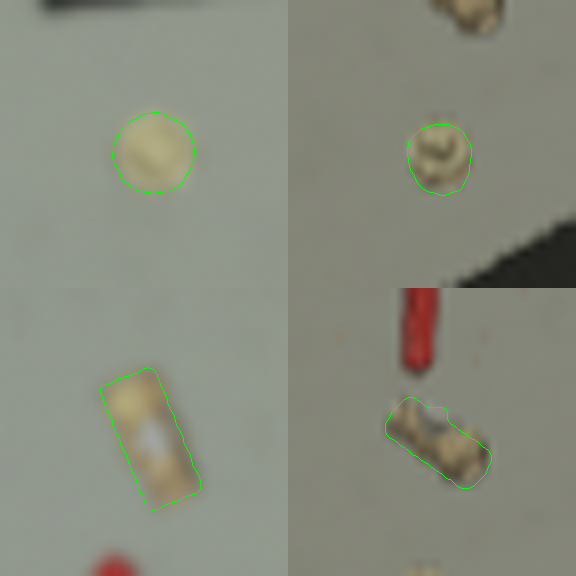

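View pics/n8.png

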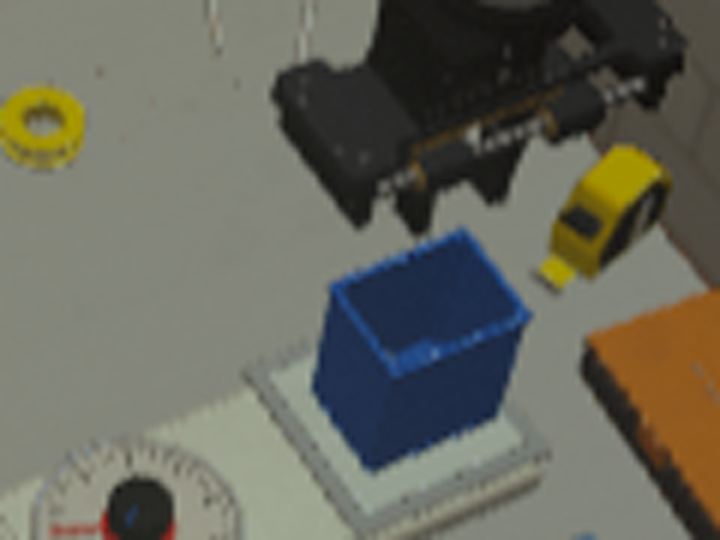

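>>> step_arm([
  {"offset":[-45,0,28],"spin":0},
  {"offset":[-90,0,56],"spin":-4},
  {"offset":[-135,20,84],"spin":-8},
  {"offset":[-180,40,112],"spin":-12},
  {"offset":[-225,60,140],"spin":-16},
  {"offset":[-270,80,168],"spin":-20},
  {"offset":[-310,100,196],"spin":-23.3},
  {"offset":[-334.5,124.5,211],"spin":-23.3},
  {"offset":[-334.5,124.5,211],"spin":-23.3},
  {"offset":[-334.5,124.5,211],"spin":-23.3},
  {"offset":[-334.5,124.5,211],"spin":-23.3},
], hand=0.46)

```text
time_s: 30.25
tcp_pos: [0.3993, -0.2074, 0.1189]
tcp_rot: [-1.582, 0.001, 1.97]
wrist_force: [-0.4, -1.1, 1.0]
grip_width: 0.04
```

```bash
python3 - <<'E'
from h import *
go(.400,-.208,.0215,113)
p=read_camera("scene");crop(p,"n9.png",(180,110,300,200),6)
E
```

```text
pos [ 0.3993 -0.2074  0.1189] yaw 112.88 off [-0.8, 97.4, 0.7] spin -0.12 t 30.25
```

View pics/n9.png

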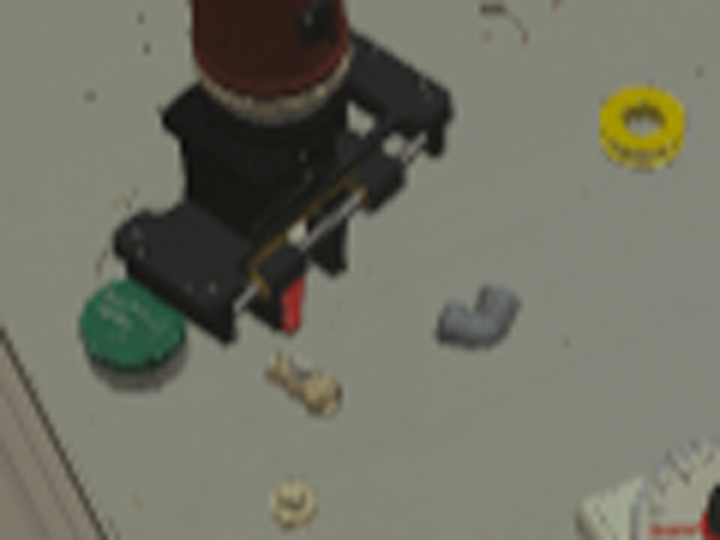

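>>> step_arm([
  {"offset":[-0.5,40,0.5],"spin":0},
  {"offset":[-0.5,75,0.5],"spin":0},
  {"offset":[-0.5,97,0.5],"spin":0},
  {"offset":[-0.5,97,0.5],"spin":0},
  {"offset":[-0.5,97,0.5],"spin":0},
])

```text
time_s: 30.8
tcp_pos: [0.4019, -0.2069, 0.023]
tcp_rot: [-1.583, 0.002, 1.973]
wrist_force: [0.2, -0.1, 0.5]
grip_width: 0.0401
```

>>> step_arm([
  {"offset":[0,0,0],"spin":0},
  {"offset":[0,0,0],"spin":0},
  {"offset":[0,0,0],"spin":0},
  {"offset":[0,0,0],"spin":0},
  {"offset":[0,0,0],"spin":0},
], hand=0, force=20)

```text
time_s: 31.3
tcp_pos: [0.4023, -0.2071, 0.0235]
tcp_rot: [-1.584, 0.003, 1.973]
wrist_force: [0.5, 0.2, 2.5]
grip_width: 0.0202
```

```bash
python3 - <<'E'
from h import *
go(.614,.127,.22,90)
E
```

```text
pos [ 0.4023 -0.2071  0.0235] yaw 113.05 off [223.9, -192.9, -328.2] spin 23.05 t 31.3
```

>>> step_arm([
  {"offset":[0,-50,0],"spin":0},
  {"offset":[0,-100,0],"spin":0},
  {"offset":[20,-140,-30],"spin":2},
  {"offset":[45,-175,-66],"spin":5},
  {"offset":[72,-193,-106],"spin":8},
  {"offset":[99,-193,-146],"spin":11},
  {"offset":[126,-193,-186],"spin":14},
  {"offset":[153,-193,-226],"spin":17},
  {"offset":[180,-193,-266],"spin":20},
  {"offset":[207,-193,-305],"spin":23},
  {"offset":[224,-193,-328],"spin":23},
  {"offset":[224,-193,-328],"spin":23},
])

```text
time_s: 32.5
tcp_pos: [0.6146, 0.1304, 0.2193]
tcp_rot: [-1.584, -0.003, 1.575]
wrist_force: [-1.0, 0.5, -0.6]
grip_width: 0.0206
```

```bash
python3 - <<'E'
from h import *
p=read_camera("scene");crop(p,"n10.png",(280,110,400,200),6)
go(.613,.127,.130,90)
E
```

```text
pos [0.6138 0.1284 0.2192] yaw 90.21 off [-1.6, 89.1, 1.8] spin 0.21 t 32.55
```

View pics/n10.png

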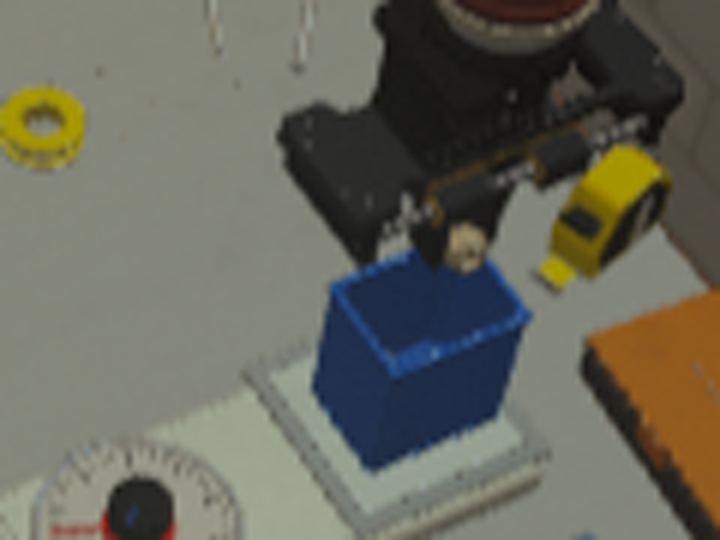

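>>> step_arm([
  {"offset":[-1.5,30,1],"spin":0},
  {"offset":[-1.5,55,1],"spin":0},
  {"offset":[-1.5,75,1],"spin":0},
  {"offset":[-1.5,86,1],"spin":0},
  {"offset":[-1.5,86,1],"spin":0},
])

```text
time_s: 33.05
tcp_pos: [0.6121, 0.1259, 0.1311]
tcp_rot: [-1.579, -0.002, 1.573]
wrist_force: [0.2, -0.1, -1.2]
grip_width: 0.0203
```

>>> step_arm([
  {"offset":[0,0,0],"spin":0},
  {"offset":[0,0,0],"spin":0},
  {"offset":[0,0,0],"spin":0},
], hand=0.37)

```text
time_s: 33.35
tcp_pos: [0.613, 0.1258, 0.1327]
tcp_rot: [-1.581, -0.002, 1.573]
wrist_force: [0.1, -1.0, 0.3]
grip_width: 0.0311
```

>>> step_arm([
  {"offset":[0,-30,0],"spin":0},
  {"offset":[0,-60,0],"spin":0},
  {"offset":[0,-100,0],"spin":0},
  {"offset":[0,-110,0],"spin":0},
  {"offset":[0,-110,0],"spin":0},
])

```text
time_s: 33.85
tcp_pos: [0.6136, 0.1258, 0.2463]
tcp_rot: [-1.587, -0.002, 1.573]
wrist_force: [-0.6, 1.0, -0.2]
grip_width: 0.0319
```

```bash
python3 - <<'E'
from fit import *
P=[read_camera("top"),read_camera("scene")]
crop(P[1],"n11.png",(280,110,400,200),6)
b,d=fit("plug",P,.473,-.248,yaws=[0])
go(b.x[0],b.x[1],.12,90)
E
```

```text
plug x,y [ 0.4727 -0.2478] yaw deg 12.2 cost 0.616
pos [0.6115 0.1256 0.2418] yaw 90.14 off [-373.3, 119.9, 140.8] spin 0.14 t 33.95
```

View pics/n11.png

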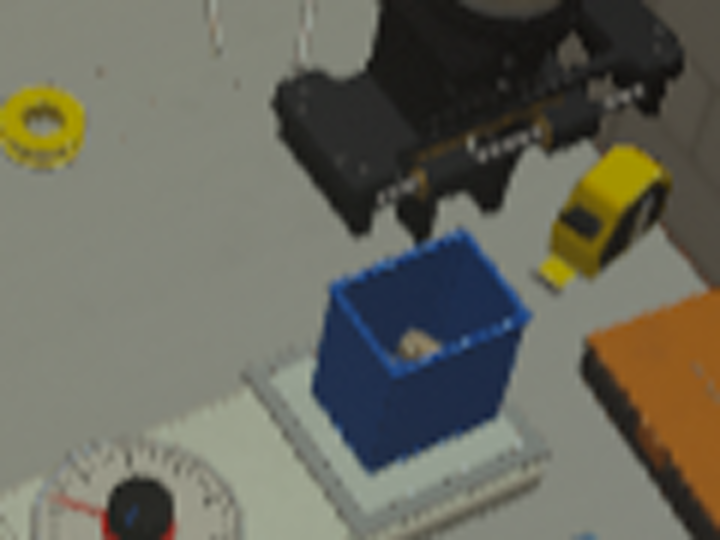

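>>> step_arm([
  {"offset":[-47,0,17],"spin":0},
  {"offset":[-94,0,35],"spin":0},
  {"offset":[-141,20,53],"spin":0},
  {"offset":[-187,40,70],"spin":0},
  {"offset":[-232,60,88],"spin":0},
  {"offset":[-277,80,105],"spin":0},
  {"offset":[-320,100,122],"spin":0},
  {"offset":[-360,120,138],"spin":0},
  {"offset":[-373.5,120,141],"spin":0},
  {"offset":[-373.5,120,141],"spin":0},
  {"offset":[-373.5,120,141],"spin":0},
  {"offset":[-373.5,120,141],"spin":0},
], hand=0.55)

```text
time_s: 35.15
tcp_pos: [0.4725, -0.2468, 0.1193]
tcp_rot: [-1.58, -0.003, 1.574]
wrist_force: [-0.6, -0.5, 0.2]
grip_width: 0.0478
```

```bash
python3 - <<'E'
from h import *
go(.4727,-.2478,.0215,90)
p=read_camera("scene");crop(p,"n12.png",(180,130,300,220),6)
E
```

```text
pos [ 0.4725 -0.2468  0.1193] yaw 90.19 off [-1.2, 97.8, 0.7] spin 0.19 t 35.15
```

View pics/n12.png

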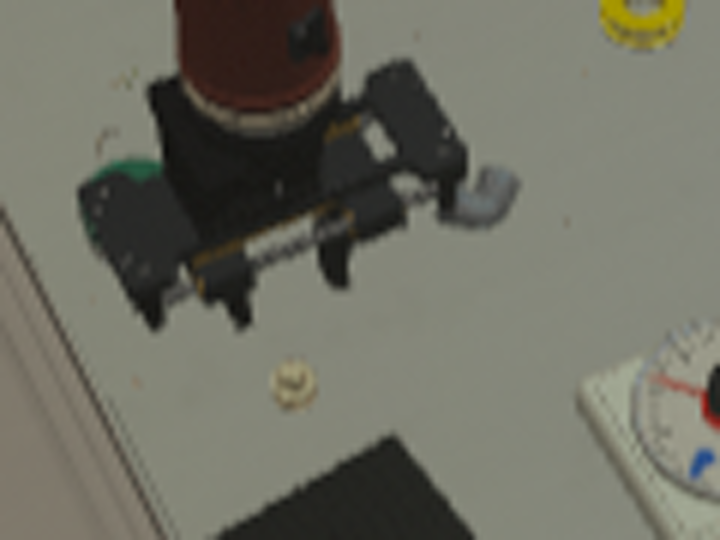

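>>> step_arm([
  {"offset":[-1,40,1],"spin":0},
  {"offset":[-1,75,1],"spin":0},
  {"offset":[-1,97,1],"spin":0},
  {"offset":[-1,97,1],"spin":0},
  {"offset":[-1,97,1],"spin":0},
])

```text
time_s: 35.7
tcp_pos: [0.4733, -0.2465, 0.0227]
tcp_rot: [-1.58, -0.002, 1.577]
wrist_force: [0.5, 0.1, -0.1]
grip_width: 0.0481
```

>>> step_arm([
  {"offset":[0,0,0],"spin":0},
  {"offset":[0,0,0],"spin":0},
  {"offset":[0,0,0],"spin":0},
  {"offset":[0,0,0],"spin":0},
  {"offset":[0,0,0],"spin":0},
], hand=0, force=20)

```text
time_s: 36.2
tcp_pos: [0.4735, -0.2466, 0.0232]
tcp_rot: [-1.581, -0.002, 1.576]
wrist_force: [-0.5, 1.3, 2.1]
grip_width: 0.0247
```

```bash
python3 - <<'E'
from h import *
go(.614,.130,.23,90)
E
```

```text
pos [ 0.4735 -0.2466  0.0232] yaw 90.32 off [376.3, -204.6, -144.6] spin 0.32 t 36.2
```

>>> step_arm([
  {"offset":[0,-50,0],"spin":0},
  {"offset":[0,-100,0],"spin":0},
  {"offset":[30,-135,-12],"spin":0},
  {"offset":[70,-160,-27],"spin":0},
  {"offset":[110,-185,-42],"spin":0},
  {"offset":[155,-205,-60],"spin":0},
  {"offset":[200,-205,-77],"spin":0},
  {"offset":[245,-205,-94],"spin":0},
  {"offset":[290,-205,-111],"spin":0},
  {"offset":[335,-205,-128],"spin":0},
  {"offset":[376,-205,-145],"spin":0},
  {"offset":[376,-205,-145],"spin":0},
])

```text
time_s: 37.4
tcp_pos: [0.6151, 0.1348, 0.2298]
tcp_rot: [-1.581, -0.004, 1.581]
wrist_force: [-0.4, -0.0, -0.7]
grip_width: 0.025
```

```bash
python3 - <<'E'
from h import *
p=read_camera("scene");crop(p,"n13.png",(280,110,400,200),6)
go(.613,.130,.135,90)
E
```

```text
pos [0.6145 0.1323 0.2297] yaw 90.55 off [-2.5, 94.7, 2.3] spin 0.55 t 37.45
```

View pics/n13.png

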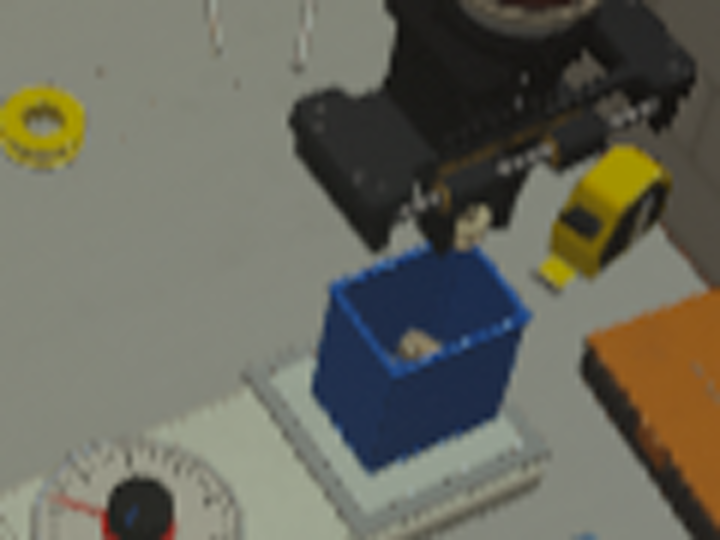

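>>> step_arm([
  {"offset":[-2,30,1.5],"spin":0},
  {"offset":[-2,55,1.5],"spin":0},
  {"offset":[-2,75,1.5],"spin":0},
  {"offset":[-2,86,1.5],"spin":0},
  {"offset":[-2,86,1.5],"spin":0},
])

```text
time_s: 37.95
tcp_pos: [0.6123, 0.1293, 0.1416]
tcp_rot: [-1.576, -0.002, 1.579]
wrist_force: [-1.0, -0.3, -0.2]
grip_width: 0.0248
```

>>> step_arm([
  {"offset":[0,0,0],"spin":0},
  {"offset":[0,0,0],"spin":0},
  {"offset":[0,0,0],"spin":0},
], hand=0.41)

```text
time_s: 38.25
tcp_pos: [0.6131, 0.1292, 0.143]
tcp_rot: [-1.578, -0.002, 1.579]
wrist_force: [-0.6, -0.6, -0.6]
grip_width: 0.0346
```

>>> step_arm([
  {"offset":[0,-30,0],"spin":0},
  {"offset":[0,-60,0],"spin":0},
  {"offset":[0,-100,0],"spin":0},
  {"offset":[0,-100,0],"spin":0},
  {"offset":[0,-100,-50],"spin":-8},
  {"offset":[0,-100,-100],"spin":-8},
  {"offset":[0,-100,-100],"spin":-8},
], hand=0.41)

```text
time_s: 38.95
tcp_pos: [0.7159, 0.129, 0.2388]
tcp_rot: [-1.575, -0.001, 1.717]
wrist_force: [-1.1, 0.1, -0.9]
grip_width: 0.0357
```

```bash
python3 - <<'E'
from h import *
P=[read_camera("top"),read_camera("scene")]
im=cv2.cvtColor(P[0]["image"],cv2.COLOR_RGB2BGR); cv2.imwrite("pics/o1.png",cv2.resize(im,(800,600)))
crop(P[1],"o2.png",(180,100,420,260),3)
crop(P[1],"o3.png",(310,130,380,190),9)
crop(P[0],"o4.png",(110,110,190,180),9)
go()
E
```

```text
pos [0.7125 0.1297 0.2414] yaw 98.44 off [0.0, 0.0, 0.0] spin 0 t 39.05
```

View pics/o1.png

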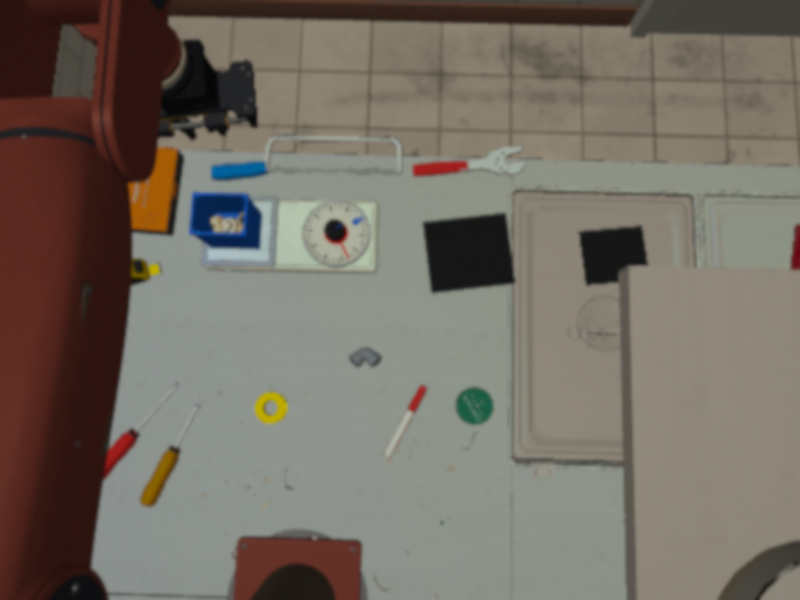

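View pics/o2.png

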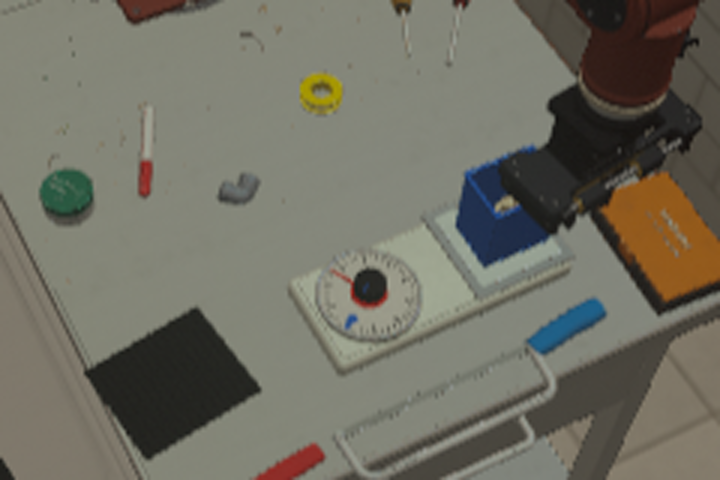

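View pics/o3.png

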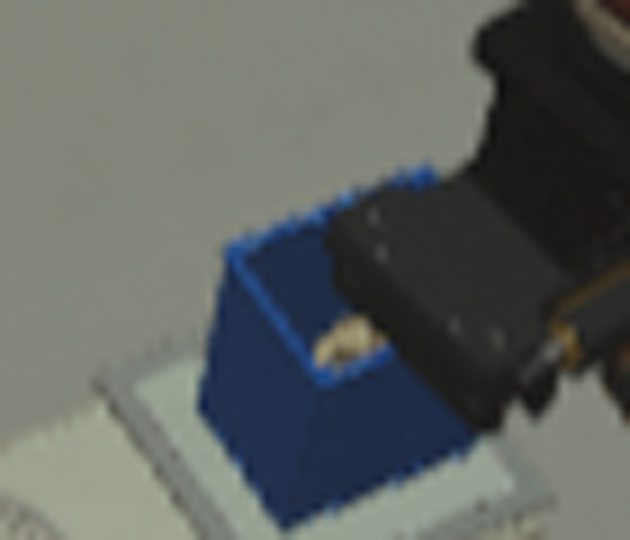

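```bash
python3 - <<'E'
from h import *
go(.6135,.127,.225,0)
p=read_camera("top")
c=lambda q:(q[0]/9+110,q[1]/9+110)
crop(p,"o5.png",(110,110,190,180),9)
E
```

```text
pos [0.7125 0.1297 0.2414] yaw 98.44 off [11.9, 16.0, 98.4] spin 98.44 t 39.05
```

View pics/o5.png

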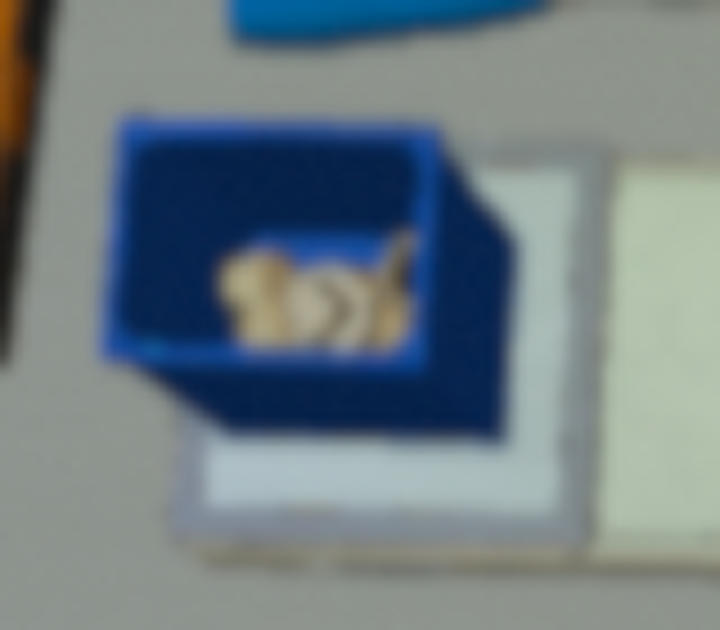

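```bash
python3 - <<'E'
from h import *
p=read_camera("top")
L=np.array([toworld(p,(q[0]/9+110,q[1]/9+110),.148) for q in [(120,120),(438,128),(430,375),(105,360)]]); print(L.round(4),L.mean(0).round(4)); e=L[0]-L[3]+L[1]-L[2]; print(np.degrees(np.arctan2(e[1],e[0])))
L=np.array([toworld(p,(q[0]/800*512,q[1]/600*384),.003) for q in [(424,222),(504,213),(514,282),(432,292)]]); print(L.round(4),L.mean(0).round(4))
E
```

```text
[[0.6446 0.1693 0.148 ]
 [0.6447 0.0831 0.148 ]
 [0.5763 0.0807 0.148 ]
 [0.578  0.1681 0.148 ]] [0.6109 0.1253 0.148 ]
1.5644330464802894
[[ 0.6484 -0.1945  0.003 ]
 [ 0.6689 -0.3373  0.003 ]
 [ 0.5439 -0.3556  0.003 ]
 [ 0.5221 -0.2117  0.003 ]] [ 0.5958 -0.2747  0.003 ]
```

>>> step_arm([
  {"offset":[2,0,10],"spin":8},
  {"offset":[3,0,20],"spin":16},
  {"offset":[4,0,30],"spin":24},
  {"offset":[6,0,40],"spin":32},
  {"offset":[8,5,50],"spin":40},
  {"offset":[9,5,60],"spin":48},
  {"offset":[10,10,70],"spin":56},
  {"offset":[11,10,80],"spin":64},
  {"offset":[12,14,90],"spin":72},
  {"offset":[12,14,98],"spin":80},
  {"offset":[12,14,98],"spin":88},
  {"offset":[12,14,98],"spin":98.4},
], hand=1)

```text
time_s: 40.35
tcp_pos: [0.612, 0.1277, 0.2315]
tcp_rot: [-1.569, -0.01, 0.027]
wrist_force: [-0.4, 0.3, -0.7]
grip_width: 0.0869
```

>>> step_arm([
  {"offset":[0,0,0],"spin":3},
  {"offset":[0,0,0],"spin":3},
  {"offset":[0,0,0],"spin":3},
  {"offset":[0,0,0],"spin":3},
  {"offset":[0,0,0],"spin":3},
], hand=1)

```text
time_s: 40.85
tcp_pos: [0.6119, 0.1278, 0.2318]
tcp_rot: [-1.568, -0.011, -0.024]
wrist_force: [0.3, 0.1, -0.2]
grip_width: 0.0868
```

```bash
python3 - <<'E'
from h import *
go(.6135,.127,.118,0)
E
```

```text
pos [0.6119 0.1278 0.2318] yaw -1.39 off [0.4, 113.8, -1.0] spin -1.39 t 40.85
```

>>> step_arm([
  {"offset":[0.5,30,-1.5],"spin":-2},
  {"offset":[0.5,60,-1.5],"spin":-3},
  {"offset":[0.5,85,-1.5],"spin":-3},
  {"offset":[0.5,105,-1.5],"spin":-3},
  {"offset":[0.5,114,-1.5],"spin":-3},
  {"offset":[0.5,114,-1.5],"spin":-3},
  {"offset":[0.5,114,-1.5],"spin":-3},
], hand=1)

```text
time_s: 41.55
tcp_pos: [0.6142, 0.1266, 0.1187]
tcp_rot: [-1.569, -0.012, 0.028]
wrist_force: [-0.7, 1.0, -0.1]
grip_width: 0.0869
```

>>> step_arm([
  {"offset":[0,0,0],"spin":0},
  {"offset":[0,0,0],"spin":0},
  {"offset":[0,0,0],"spin":0},
  {"offset":[0,0,0],"spin":0},
  {"offset":[0,0,0],"spin":0},
  {"offset":[0,0,0],"spin":0},
], hand=0, force=25)

```text
time_s: 42.15
tcp_pos: [0.6141, 0.1266, 0.1188]
tcp_rot: [-1.569, -0.012, 0.028]
wrist_force: [-1.1, 0.6, 1.2]
grip_width: 0.0641
```

>>> step_arm([
  {"offset":[0,-10,0],"spin":0},
  {"offset":[0,-25,0],"spin":0},
  {"offset":[0,-45,0],"spin":0},
  {"offset":[0,-65,0],"spin":0},
  {"offset":[0,-80,0],"spin":0},
  {"offset":[0,-80,0],"spin":0},
])

```text
time_s: 42.75
tcp_pos: [0.6151, 0.1265, 0.2026]
tcp_rot: [-1.568, -0.018, 0.028]
wrist_force: [0.1, -0.3, -3.0]
grip_width: 0.0642
```

```bash
python3 - <<'E'
from h import *
p=read_camera("scene");crop(p,"q1.png",(270,80,400,180),6)
go(.596,-.273,.20,4)
E
```

```text
pos [0.6141 0.1265 0.2006] yaw 1.62 off [-29.4, -0.7, -398.8] spin -2.38 t 42.8
```

View pics/q1.png

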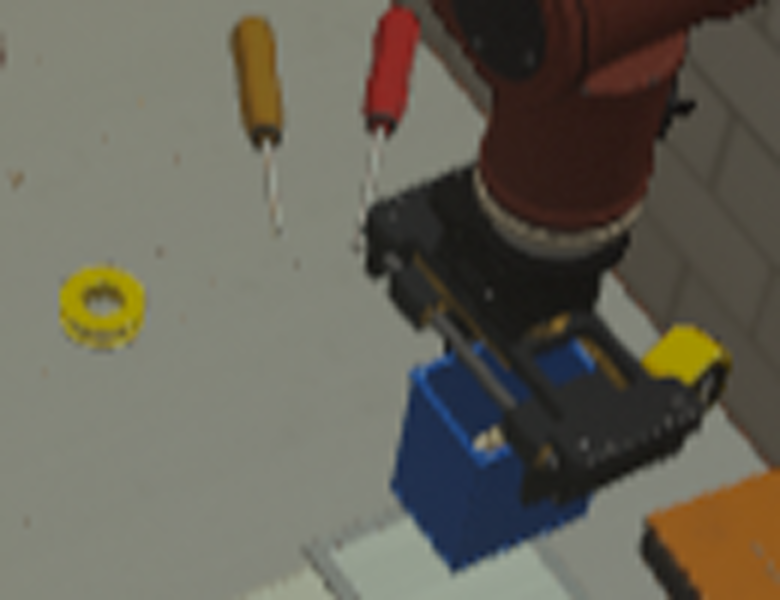

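>>> step_arm([
  {"offset":[-2,0,-15],"spin":0},
  {"offset":[-5,0,-50],"spin":-0.5},
  {"offset":[-8,0,-90],"spin":-1},
  {"offset":[-11,0,-135],"spin":-1},
  {"offset":[-14,0,-180],"spin":-1},
  {"offset":[-17,0,-225],"spin":-1.5},
  {"offset":[-20,0,-270],"spin":-2},
  {"offset":[-23,0,-315],"spin":-2},
  {"offset":[-26,0,-355],"spin":-2.4},
  {"offset":[-29,0,-385],"spin":-2.4},
  {"offset":[-29,0,-399],"spin":-2.4},
  {"offset":[-29,0,-399],"spin":-2.4},
])

```text
time_s: 44.0
tcp_pos: [0.5952, -0.2754, 0.1979]
tcp_rot: [-1.568, -0.013, 0.067]
wrist_force: [-0.2, 0.4, -2.8]
grip_width: 0.064
```

>>> step_arm([
  {"offset":[0,25,0],"spin":0},
  {"offset":[0,60,0],"spin":0},
  {"offset":[0,90,0],"spin":0},
  {"offset":[0,110,0],"spin":0},
  {"offset":[0,118,0],"spin":0},
  {"offset":[0,118,0],"spin":0},
])

```text
time_s: 44.6
tcp_pos: [0.5958, -0.2731, 0.0781]
tcp_rot: [-1.566, -0.01, 0.068]
wrist_force: [-0.8, 0.1, -3.5]
grip_width: 0.0638
```

```bash
python3 - <<'E'
from h import *
p=read_camera("scene");crop(p,"q2.png",(180,130,310,230),6)
go(.596,-.273,.073,4); print(sense()["wrist_force"])
E
```

```text
pos [ 0.5968 -0.274   0.0799] yaw 3.9 off [-0.9, 6.9, 1.0] spin -0.1 t 44.65
[-0.05285021 -0.195566   -2.83649586]
```

View pics/q2.png

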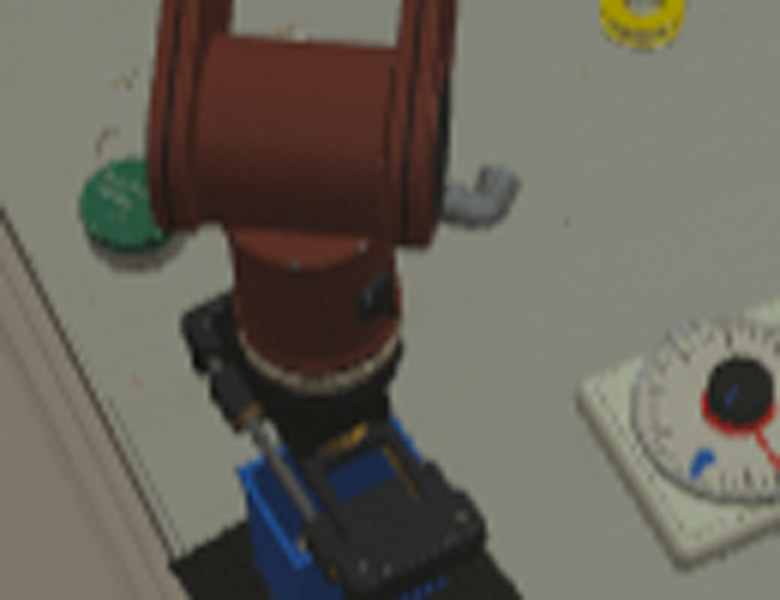

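>>> step_arm([
  {"offset":[0,2,0],"spin":0},
  {"offset":[0,4,0],"spin":0},
  {"offset":[0,5.5,0],"spin":0},
  {"offset":[0,5.5,0],"spin":0},
  {"offset":[0,5.5,0],"spin":0},
])

```text
time_s: 45.15
tcp_pos: [0.5969, -0.274, 0.0746]
tcp_rot: [-1.568, -0.013, 0.068]
wrist_force: [0.1, 0.2, -4.3]
grip_width: 0.0643
```

>>> step_arm([
  {"offset":[0,1,0],"spin":0},
  {"offset":[0,1.5,0],"spin":0},
  {"offset":[0,2,0],"spin":0},
  {"offset":[0,2,0],"spin":0},
])

```text
time_s: 45.55
tcp_pos: [0.5972, -0.2741, 0.0741]
tcp_rot: [-1.568, -0.013, 0.068]
wrist_force: [-3.5, 2.9, 7.4]
grip_width: 0.0643
```

>>> step_arm([
  {"offset":[0,0,0],"spin":0},
  {"offset":[0,0,0],"spin":0},
  {"offset":[0,0,0],"spin":0},
  {"offset":[0,0,0],"spin":0},
  {"offset":[0,0,0],"spin":0},
], hand=1)

```text
time_s: 46.05
tcp_pos: [0.5972, -0.2742, 0.074]
tcp_rot: [-1.568, -0.013, 0.068]
wrist_force: [-0.9, -0.0, 0.4]
grip_width: 0.0861
```

>>> step_arm([
  {"offset":[0,-30,0],"spin":0},
  {"offset":[0,-70,0],"spin":0},
  {"offset":[0,-110,0],"spin":0},
  {"offset":[0,-140,0],"spin":0},
  {"offset":[-60,-140,40],"spin":0},
  {"offset":[-100,-140,80],"spin":0},
  {"offset":[-100,-140,125],"spin":0},
  {"offset":[-100,-140,150],"spin":0},
  {"offset":[-100,-140,150],"spin":0},
  {"offset":[-100,-140,150],"spin":0},
])

```text
time_s: 47.05
tcp_pos: [0.4856, -0.1313, 0.2136]
tcp_rot: [-1.569, -0.014, 0.07]
wrist_force: [0.5, -0.0, -0.0]
grip_width: 0.0871
```

```bash
python3 - <<'E'
from h import *
P=[read_camera("top"),read_camera("scene")]
crop(P[0],"q3.png",(120,100,350,240),3.4)
crop(P[1],"q4.png",(180,130,360,260),4.4)
rect("rect3.png")
for p,c in zip(P,((.6135,-.0428),(.6135,-.0413))): dial2(p,c)
go()
E
```

```text
r26 (23.9, 199444) (0.0, 0)
r28 (24.8, 198752) (0.0, 0)
r30 (24.2, 198104) (0.0, 0)
r32 (23.7, 196913) (0.0, 0)
r34 (22.7, 195402) (0.0, 0)
r36 (23.8, 194174) (0.0, 0)
r38 (25.1, 192941) (0.0, 0)
r40 (25.6, 191933) (0.0, 0)
r42 (24.6, 190625) (0.0, 0)
r44 (26.1, 188270) (0.0, 0)
r46 (32.0, 184979) (0.0, 0)
r48 (43.5, 180320) (0.0, 0)
r50 (56.9, 173818) (0.0, 0)
r26 (-4.7, 5841) (0.0, 0)
r28 (-3.8, 3943) (0.0, 0)
r30 (-4.2, 2367) (57.3, 330)
r32 (-4.5, 3461) (57.6, 3316)
r34 (-3.7, 4553) (57.3, 6942)
r36 (-3.5, 5475) (57.5, 7941)
r38 (-3.6, 4418) (58.1, 6533)
r40 (-3.0, 3345) (58.2, 4772)
r42 (-2.6, 2113) (58.2, 3477)
r44 (-3.1, 1767) (58.1, 2930)
r46 (-3.2, 1015) (58.0, 2573)
r48 (-2.4, 55) (57.7, 1337)
r50 (0.0, 0) (57.3, 249)
pos [ 0.4858 -0.1328  0.2131] yaw 3.83 off [0.0, 0.0, 0.0] spin 0 t 47.25
```

View pics/q3.png

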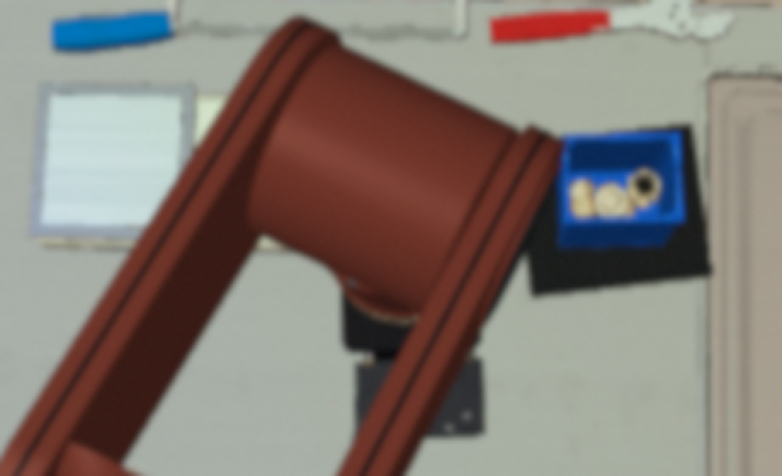

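View pics/q4.png

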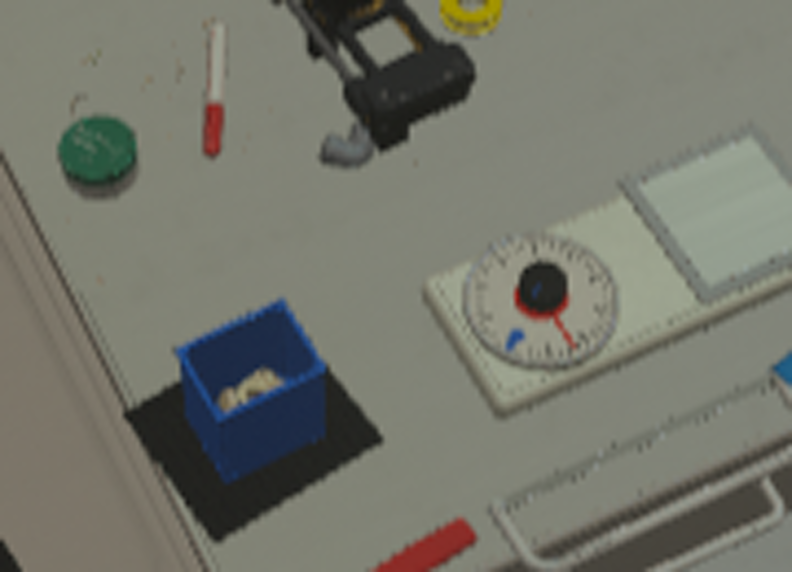

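View pics/rect3.png

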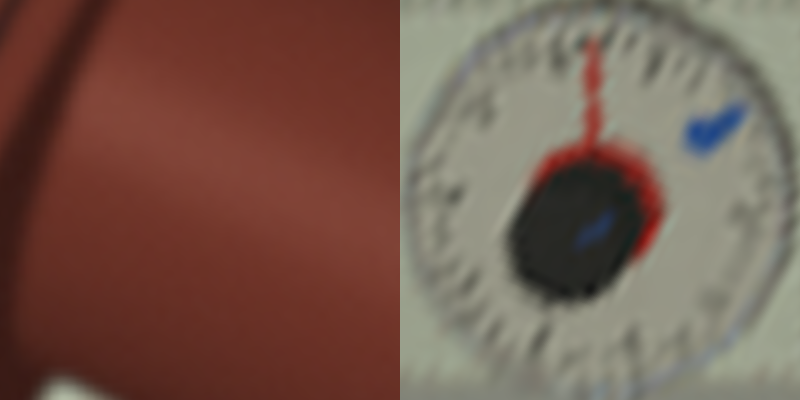

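```bash
python3 - <<'E'
from h import *
go(.614,-.0427,.0715,3.8)
E
```

```text
pos [ 0.4858 -0.1328  0.2131] yaw 3.83 off [132.1, 143.5, 81.0] spin 0.03 t 47.25
```

>>> step_arm([
  {"offset":[42,0,26],"spin":0},
  {"offset":[84,0,52],"spin":0},
  {"offset":[120,0,75],"spin":0},
  {"offset":[132,10,81],"spin":0},
  {"offset":[132,40,81],"spin":0},
  {"offset":[132,40,81],"spin":0},
  {"offset":[132,40,81],"spin":0},
], hand=0.8)

```text
time_s: 47.95
tcp_pos: [0.612, -0.0437, 0.174]
tcp_rot: [-1.568, -0.01, 0.066]
wrist_force: [-0.2, -0.5, 0.4]
grip_width: 0.07
```

```bash
python3 - <<'E'
from h import *
go(.614,-.0427,.0715,3.8)
E
```

```text
pos [ 0.612  -0.0437  0.174 ] yaw 3.77 off [1.0, 102.5, 0.6] spin -0.03 t 47.95
```

>>> step_arm([
  {"offset":[1,40,0.5],"spin":0},
  {"offset":[1,75,0.5],"spin":0},
  {"offset":[1,95,0.5],"spin":0},
  {"offset":[1,102.5,0.5],"spin":0},
  {"offset":[1,102.5,0.5],"spin":0},
  {"offset":[1,102.5,0.5],"spin":0},
])

```text
time_s: 48.55
tcp_pos: [0.6154, -0.0435, 0.0737]
tcp_rot: [-1.569, -0.013, 0.065]
wrist_force: [0.6, -0.3, 1.1]
grip_width: 0.0693
```

```bash
python3 - <<'E'
from h import *
go(.614,-.0427,.0715,3.8)
E
```

```text
pos [ 0.6154 -0.0435  0.0737] yaw 3.74 off [-1.4, 2.2, 0.8] spin -0.06 t 48.55
```

>>> step_arm([
  {"offset":[-1,1.5,0.5],"spin":0},
  {"offset":[-1,1.5,0.5],"spin":0},
  {"offset":[-1,1.5,0.5],"spin":0},
  {"offset":[-1,1.5,0.5],"spin":0},
  {"offset":[-1,1.5,0.5],"spin":0},
  {"offset":[-1,1.5,0.5],"spin":0},
], hand=0.2, force=15)

```text
time_s: 49.15
tcp_pos: [0.6146, -0.0429, 0.0723]
tcp_rot: [-1.569, -0.014, 0.065]
wrist_force: [0.0, -0.4, 1.1]
grip_width: 0.0342
```

>>> step_arm([
  {"offset":[0,0,0],"spin":-6},
  {"offset":[0,0,0],"spin":-12},
  {"offset":[0,0,0],"spin":-18},
  {"offset":[0,0,0],"spin":-24},
  {"offset":[0,0,0],"spin":-30},
  {"offset":[0,0,0],"spin":-36},
  {"offset":[0,0,0],"spin":-42},
  {"offset":[0,0,0],"spin":-48},
  {"offset":[0,0,0],"spin":-54},
  {"offset":[0,0,0],"spin":-58},
  {"offset":[0,0,0],"spin":-61},
  {"offset":[0,0,0],"spin":-61},
])

```text
time_s: 50.35
tcp_pos: [0.6155, -0.0423, 0.0724]
tcp_rot: [-1.583, -0.01, 1.13]
wrist_force: [5.1, 3.7, -2.7]
grip_width: 0.0345
```

```bash
python3 - <<'E'
from h import *
go()
p=read_camera("scene"); dial2(p,(.6135,-.0413))
crop(p,"q5.png",(250,150,360,235),7)
E
```

```text
pos [ 0.6155 -0.0423  0.0724] yaw 64.77 off [0.0, 0.0, 0.0] spin 0 t 50.35
r26 (-4.6, 6214) (0.0, 0)
r28 (-3.6, 4059) (0.0, 0)
r30 (-3.9, 2406) (0.0, 0)
r32 (-4.2, 3511) (-10.1, 163)
r34 (-3.4, 4525) (-10.1, 1767)
r36 (-3.4, 5593) (-10.3, 2820)
r38 (-3.7, 4296) (-9.9, 3171)
r40 (-3.0, 3241) (-8.8, 2812)
r42 (-2.6, 1513) (-7.4, 1756)
r44 (-3.3, 994) (-6.8, 713)
r46 (-3.1, 718) (-7.0, 680)
r48 (-2.0, 37) (-6.1, 786)
r50 (0.0, 0) (-4.9, 575)
```

View pics/q5.png

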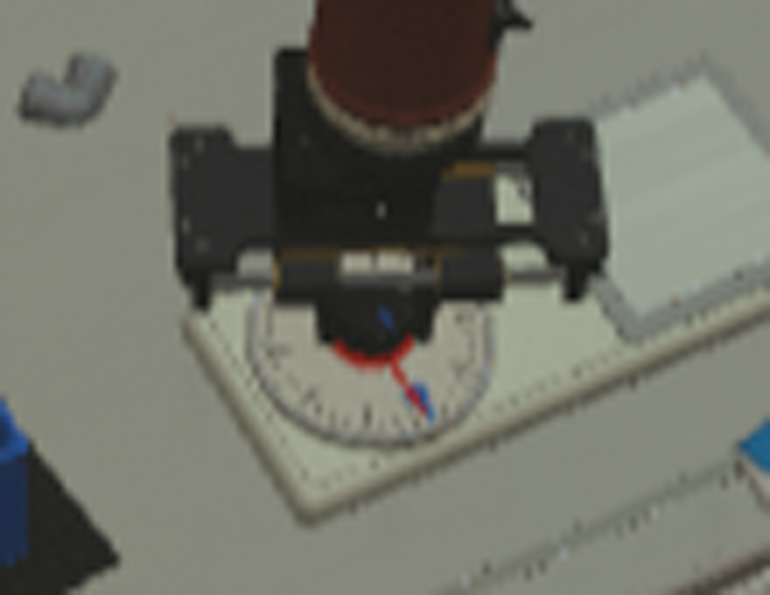

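>>> step_arm([
  {"offset":[0,0,0],"spin":1},
  {"offset":[0,0,0],"spin":2},
  {"offset":[0,0,0],"spin":2.5},
  {"offset":[0,0,0],"spin":2.5},
  {"offset":[0,0,0],"spin":2.5},
])

```text
time_s: 50.9
tcp_pos: [0.6156, -0.0423, 0.0724]
tcp_rot: [-1.583, -0.011, 1.085]
wrist_force: [3.0, 0.1, -1.8]
grip_width: 0.0347
```

```bash
python3 - <<'E'
from h import *
go()
p=read_camera("scene"); dial2(p,(.6135,-.0413))
E
```

```text
pos [ 0.6156 -0.0423  0.0724] yaw 62.17 off [0.0, 0.0, 0.0] spin 0 t 50.9
r26 (-4.6, 6240) (0.0, 0)
r28 (-3.5, 4146) (0.0, 0)
r30 (-3.7, 2589) (0.3, 7)
r32 (-4.3, 3481) (1.4, 406)
r34 (-3.6, 4312) (2.3, 1178)
r36 (-3.5, 5490) (1.6, 887)
r38 (-3.6, 4400) (-3.1, 1292)
r40 (-3.0, 3116) (-5.0, 1367)
r42 (-2.6, 936) (-4.6, 1184)
r44 (-3.7, 327) (-3.0, 623)
r46 (-3.5, 279) (-2.8, 49)
r48 (0.0, 0) (0.0, 0)
r50 (0.0, 0) (-4.3, 27)
```

Well centred now (blue shows on both sides of the red). Release and back off.

>>> step_arm([
  {"offset":[0,0,0],"spin":0},
  {"offset":[0,0,0],"spin":0},
  {"offset":[0,0,0],"spin":0},
], hand=0.7)

```text
time_s: 51.25
tcp_pos: [0.6152, -0.0425, 0.0722]
tcp_rot: [-1.582, -0.01, 1.085]
wrist_force: [-0.6, 0.3, 0.1]
grip_width: 0.0508
```

>>> step_arm([
  {"offset":[0,-40,0],"spin":0},
  {"offset":[0,-80,0],"spin":0},
  {"offset":[0,-120,0],"spin":0},
  {"offset":[30,-150,40],"spin":0},
  {"offset":[60,-150,80],"spin":0},
  {"offset":[90,-150,120],"spin":0},
  {"offset":[120,-150,160],"spin":0},
  {"offset":[130,-150,180],"spin":0},
  {"offset":[130,-150,180],"spin":0},
  {"offset":[130,-150,180],"spin":0},
])

```text
time_s: 52.25
tcp_pos: [0.5143, 0.1562, 0.2217]
tcp_rot: [-1.583, -0.01, 1.087]
wrist_force: [-0.5, -0.0, 0.0]
grip_width: 0.0611
```

```bash
python3 - <<'E'
from h import *
go()
p=read_camera("top"); dial2(p); im=cv2.cvtColor(p["image"],cv2.COLOR_RGB2BGR); cv2.imwrite("pics/r1.png",cv2.resize(im,(800,600)))
p=read_camera("scene"); dial2(p,(.6135,-.0413))
crop(p,"r2.png",(180,130,360,260),4.4)
rect("rect4.png")
E
```

```text
pos [0.5143 0.1562 0.2217] yaw 62.27 off [0.0, 0.0, 0.0] spin 0 t 52.25
r26 (-1.5, 1525) (0.0, 0)
r28 (-1.3, 2411) (0.0, 0)
r30 (-1.2, 2399) (0.0, 0)
r32 (-1.2, 2240) (0.0, 0)
r34 (-1.4, 2222) (0.0, 0)
r36 (-1.6, 2396) (-2.5, 863)
r38 (-1.6, 2712) (-2.5, 2934)
r40 (-1.5, 2744) (-2.7, 3424)
r42 (-1.4, 2433) (-2.9, 2569)
r44 (-1.4, 1709) (-3.2, 1212)
r46 (-1.4, 694) (-3.1, 547)
r48 (-1.7, 40) (-2.7, 252)
r50 (0.0, 0) (-2.4, 118)
r26 (-4.6, 5623) (0.0, 0)
r28 (-3.5, 3712) (0.0, 0)
r30 (-3.7, 2305) (0.4, 2)
r32 (-4.3, 3167) (1.4, 301)
r34 (-3.6, 3884) (2.3, 944)
r36 (-3.5, 4945) (2.1, 592)
r38 (-3.6, 3982) (-3.6, 952)
r40 (-3.0, 2827) (-5.7, 1057)
r42 (-2.6, 804) (-4.9, 915)
r44 (-3.7, 209) (-3.1, 414)
r46 (-3.5, 182) (-2.9, 16)
r48 (0.0, 0) (0.0, 0)
r50 (0.0, 0) (-4.3, 31)
```

View pics/r1.png

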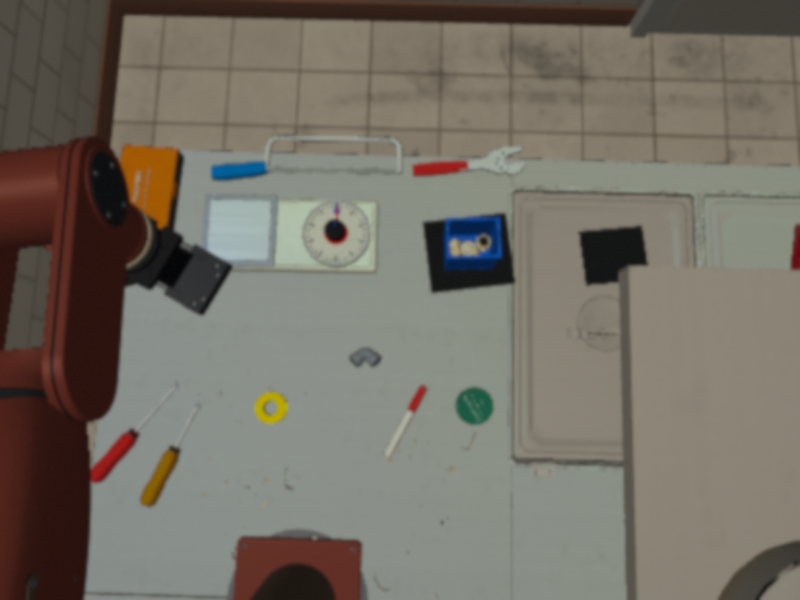

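View pics/r2.png

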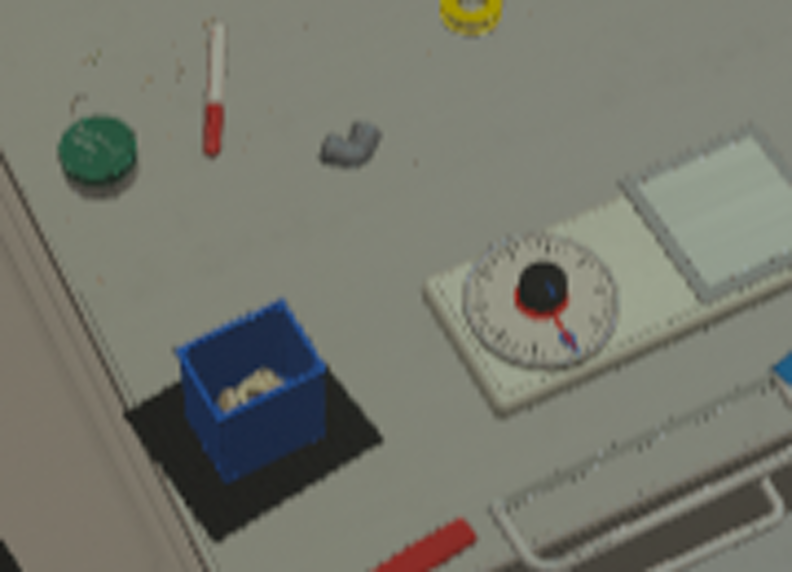

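View pics/rect4.png

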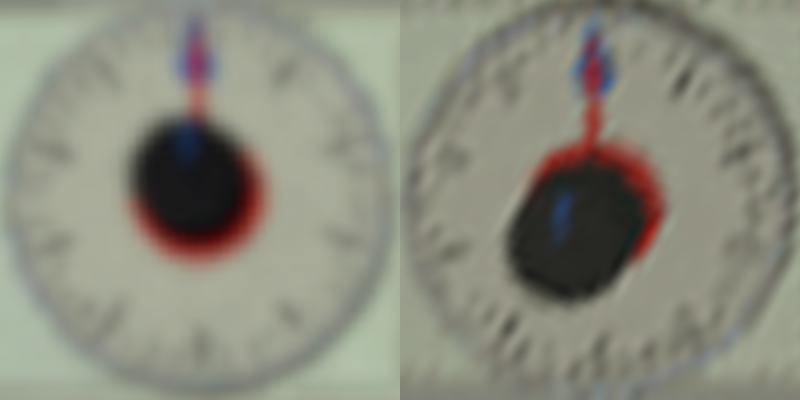

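```bash
python3 -c "
from cell import *
s=sense(); print(s['time_s'],abs(s['qvel']).max()); print(sign_off())"
```

```text
52.45 0.0034512388186173845
the job is handed in; nothing more can be done
None
```

The job was handed in at about 52 s of the 210 s allowed, with every stage done; I was given no verdict.

- **Righting and tare:** I gripped the tub lightly near its mouth, let it swing upright and stood it on the pan. I turned the dial's zero to the pointer, overshot slightly the first time and corrected it. It ended about 2° off, or 1.7 mm at the mark, against 3.5 mm allowed.
- **Weighing:** Four fittings were there: elbow_a, nipple, service tap and plug (no elbow_b). The nipple was knocked about 4 cm aside part-way, so I located it again before picking it up. With all four in the tub the dial showed roughly 264 g net, against 259 g expected. The loaded tub stood untouched for over 2 s.
- **Finish:** By my measurements the tub stands upright on the larger mat within about 2 mm of its centre. All four fittings are in it: the count comes from the reading on the scale, and nothing was left on the counter afterwards. The empty scale is back at zero, with the two cameras agreeing to within about 1.5°, or about 1.2 mm. The grey elbow and the tin look unmoved, and the arm is clear of everything.

The camera-based dial angles wandered by 1–3° because the pointer covers part of the zero mark. That makes the tare offset the least certain of these figures. No other check failed or disagreed.

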